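Put three mixed-up spares back in their tins and close the bearing tin

TASK

The loose bearing, nut and bolt each lie in the wrong tin: put each one in the middle of the tin whose tab carries the same part as a sample, never having two loose parts in one tin at a time (the rubber mat is free for parking one). Then snap the lid fully home on the bearing's tin. Leave the oil can and the screw bin where they stand.

Things in the scene. Friction and masses are not known exactly. Their poses are not given: they have to be found in the camera images.
- bearing_mid (a point): loose ball bearing lying flat, 52 mm across, 15 mm high; point at its centre, half-way up; its z axis is the ring's axis
- nut_mid (a point): loose hexagon nut lying flat, 24 mm across the flats (two of them face its own +x and -x), 28 mm across the corners (along its y), 13 mm high; point at its centre, half-way up
- bolt_mid (a point): loose rusty hexagon bolt with a nut on it, lying along its own y axis: 58 mm long, 16 mm high, head (20 mm wide) at +y, nut (19 mm wide) near -y; point on the axis of the bare shank (11 mm thick, 36 mm long), midway between head and nut, about 9 mm above what it lies on
- tin_bearing: fixed round open grey metal tin, outer diameter 144 mm (137 at the rim), 32 mm high, wall 2.5, floor 2 mm thick. A flat tab on its own -x side (towards the robot) carries a fixed sample ball bearing, 108 mm from the tin's centre; the three tins are else alike. At the start the loose bolt lies in it. Sprung bumps in the wall, 20 mm up, catch the lid. Origin: centre of the underside, z up
- tin_nut: fixed round open grey metal tin, outer diameter 144 mm (137 at the rim), 32 mm high, wall 2.5, floor 2 mm thick. A flat tab on its own -x side (towards the robot) carries a fixed sample hexagon nut, 108 mm from the tin's centre; the three tins are else alike. At the start the loose bearing lies in it. Sprung bumps in the wall, 20 mm up, catch the lid. Origin: centre of the underside, z up
- tin_bolt: fixed round open grey metal tin, outer diameter 144 mm (137 at the rim), 32 mm high, wall 2.5, floor 2 mm thick. A flat tab on its own -x side (towards the robot) carries a fixed sample hexagon bolt, 108 mm from the tin's centre; the three tins are else alike. At the start the loose nut lies in it. Sprung bumps in the wall, 20 mm up, catch the lid. Origin: centre of the underside, z up
- lid_knob (a point): loose round grey metal lid, 155 mm across, skirt 20 mm deep, 120 g, on the bench skirt down; fits any tin in any turn with 1 to 2 mm play. Point: centre of its black knob (30 mm across, gripped from 7 mm below to 10 mm above), 34 mm over the skirt's edge. On a tin it stops on the bumps, point 53 to 58 mm above the tin's underside; pressed down (6 to 15 N) it snaps home on the rim, point at 46 mm
- rest_mat: flat black rubber mat fixed on the bench, 100 x 100 mm, 3 mm thick, empty at the start; origin: centre of its underside
- oil_can: bystander: small spouted oil can standing on the bench, 56 x 59 mm, 156 mm high; origin: centre of its underside
- screw_bin: bystander: small yellow bin with screws, 47 x 65 mm, 44 mm high; origin: centre of its underside
There are look-alikes about, which are no part of the job. What is shaped like the part that bears bearing_mid but blue, orange or red is not meant.

How it is judged:
At the end, for the whole second after the job is handed in: Bearing, nut and bolt lie on the floor of their own tins, their points within 15 mm of the tin's centre seen from above; the lid is on the bearing's tin, centred within 4 mm, level within 0.04 rad, its knob point less than 49 mm above the tin's underside (horizontal distance between bearing_mid and tin_bearing below 0.015 m and height (world z) of bearing_mid below 0.0155 m and horizontal distance between nut_mid and tin_nut below 0.015 m and height (world z) of nut_mid below 0.0145 m and horizontal distance between bolt_mid and tin_bolt below 0.015 m and height (world z) of bolt_mid below 0.016 m and horizontal distance between lid_knob and tin_bearing below 0.004 m and z of lid_knob in the frame of tin_bearing below 0.049 m and angle between lid_knob's own z axis and vertical below 0.04 rad); the robot touches nothing.
It fails at once if two loose parts lie in one tin at the same time ((horizontal distance between each of bearing_mid, nut_mid and tin_bearing below 0.062 m and height (world z) of each of bearing_mid, nut_mid below 0.03 m) or (horizontal distance between each of nut_mid, bolt_mid and tin_bearing below 0.062 m and height (world z) of each of nut_mid, bolt_mid below 0.03 m) or (horizontal distance between each of bearing_mid, bolt_mid and tin_bearing below 0.062 m and height (world z) of each of bearing_mid, bolt_mid below 0.03 m) or (horizontal distance between each of bearing_mid, nut_mid and tin_nut below 0.062 m and height (world z) of each of bearing_mid, nut_mid below 0.03 m) or (horizontal distance between each of nut_mid, bolt_mid and tin_nut below 0.062 m and height (world z) of each of nut_mid, bolt_mid below 0.03 m) or (horizontal distance between each of bearing_mid, bolt_mid and tin_nut below 0.062 m and height (world z) of each of bearing_mid, bolt_mid below 0.03 m) or (horizontal distance between each of bearing_mid, nut_mid and tin_bolt below 0.062 m and height (world z) of each of bearing_mid, nut_mid below 0.03 m) or (horizontal distance between each of nut_mid, bolt_mid and tin_bolt below 0.062 m and height (world z) of each of nut_mid, bolt_mid below 0.03 m) or (horizontal distance between each of bearing_mid, bolt_mid and tin_bolt below 0.062 m and height (world z) of each of bearing_mid, bolt_mid below 0.03 m)).
It fails at once if the oil can or the screw bin is moved by more than 20 mm (distance of any of oil_can, screw_bin from where it was at the start of the episode above 0.02 m).
It also fails if it takes over 141 s, if anything falls off the work surface, if the arm or the gripper's body presses on something with over 40 N, if the wrist force passes 120 N, or if a joint passes its speed limit or range.

ROBOT

A 7-joint arm with a two-finger parallel gripper is mounted at the origin on the work surface; the furniture and walls round the work are solid. World frame = base frame: x ahead of the robot, y to its left, z up, the work surface at z = 0. Lengths are in m, angles in rad, forces in N, time in s.
With the tool pointing down it reaches from about 0.4 to 0.875 m from the base axis. Payload 19.3 kg.
Tool frame: the origin (TCP) lies at the very end of the fingers, on their centre line; the grasp point (between the pads) lies 19 mm behind it; z points along the fingers, y is the direction in which the jaws open and shut (so a half turn about z gives the same grasp; the last joint's range is limited). The gripper opens to 85 mm and grips with 20 to 120 N. Pads are 22 mm wide; open, the fingers measure 114 mm over their backs; the gripper's body (76 mm by 85 mm) begins 54 mm behind the grasp point. The pads swing forward as they close: fully open they stand 13 mm farther back than shut.
Start: joints at [-1.38, 0.521, -0.036, 1.599, 0.021, 1.021, -0.113], TCP at [0.161, 0.604, 0.231] pointing down, gripper open.
Joint ranges: [-2.91, 2.91], [-0.3, 2.13], [-1.5, 1.42], [0.17, 2.43], [-1.26, 4.41], [0.16, 1.93], [-2.52, 2.52]. Speed limits (rad/s): [1.89, 1.89, 2.39, 2.39, 3.01, 3.01, 3.01].

INTERFACE

Orientations are given as a unit quaternion [x, y, z, w].
In Python, from cell import * gives the robot as it stands.
- The arm moves only by the shell command python3 -m handwheel 'ROWS' [OPENING] [FORCE]. ROWS is JSON, a list of rows, each an object with "dp": the shift along the tool's x, y, z normalised to -1 to 1, where 1 is 80 mm, a list of three; "spin": the turn about the tool's z normalised to -1 to 1, where 1 is 90 degrees. In form: [{"dp": [dx, dy, dz], "spin": spin}, ...]. A call has 1 to 12 rows; each row is the pose to reach, as a shift and turn from the pose commanded when the call began, along the tool's axes at that moment; what a row does not reach only later rows make up. A row lasts 1/12 s, in which the tool goes at most 41.7 mm and 7.16 degrees, less where a joint would pass 70% of its speed; a pose out of reach is approached as far as the arm can. A call with a number of a shift or a turn outside -1 to 1 is refused whole. A call with a gripper value outside its range is refused whole. OPENING is the gripper's target within -1 to 1 (fully open at 1, half-way at 0, shut at -1), set as the call begins (- or left out, the last holds). The fingers move at their own pace and stop on an object; FORCE is the grip in N (left out, the last holds). Time passes only in rows, so rows that repeat a pose let the fingers close. It gives the time, the measured TCP pose, the force and the opening at its end, in the units of the state.
- sense(): the state, without advancing time (a new reading comes with each control period).
- read_camera(name): name is "scene" or "top"; returns a dict with "image" (400x640x3 uint8, red, green, blue), "camera_matrix" (3x3 intrinsics, pixels), "xyz" and "rotation" of the camera in the world. Camera axes: x right, y down, z forward; pixel columns grow to the right and rows downward; lengths in m; the calibration is good to about 2 mm. A picture is of the moment at which its call begins. There is no depth.
- sign_off(): hands the job in, once; it reports no verdict.
The state is a dict: "time_s": time; "joint_pos": joint angles; "qd": joint speeds; "tau": joint torques, N m; "position": TCP position; "ee_rot": TCP orientation; "wrist_force": force on the tool from outside, world axes, zero at the start; "ft_torque": the same for the moment, N m; "opening": finger opening in m.
Only numpy, scipy, OpenCV 4.12 (cv2) and the standard library are available. Lean on these libraries where they do the work, as an engineer would, in place of code of your own. Each camera call takes 0.05 s, during which the arm holds its last target.

## Working session

There is one attempt and no reset: what is moved stays moved. The work goes in short steps, Python scripts to look and compute and a shell command to move; the robot and the scene stay as the last step left them, time stands still between calls to the robot, and variables do not carry over. Pictures are saved under pics/ and viewed, and the job is handed in when it is done.

```bash
ls; mkdir -p pics; python3 - <<'E'
from cell import *
import cv2
print(sense())
for n in ("scene","top"):
    c=read_camera(n); cv2.imwrite(f"pics/{n}0.png",c["image"][:,:,::-1]); print(n,c["camera_matrix"],c["xyz"],c["rotation"])
E
```

```text
pics
{'time_s': 0.0, 'joint_pos': array([-1.38018623,  0.52204599, -0.03630685,  1.59997442,  0.0212298 ,
        1.02107843, -0.11279821]), 'qd': array([ 0.0011812 , -0.00023305, -0.0007947 , -0.00109964,  0.00038453,
        0.0002723 ,  0.00112531]), 'tau': array([ 6.75717984e-04, -9.27114987e+01,  1.98011689e+00, -3.69928336e+01,
        1.78831798e-02,  8.26439238e-03,  4.49491904e-05]), 'position': array([0.16113641, 0.60354291, 0.23071807]), 'ee_rot': array([ 1.30041207e-01,  9.91508432e-01, -5.60118102e-04, -1.60420369e-05]), 'wrist_force': array([-0.48936089,  0.52504375,  0.96120966]), 'ft_torque': array([-0.04438508,  0.01420772, -0.00013317]), 'opening': 0.08537463343722386}
scene [[430.99352453   0.         313.67764012]
 [  0.         430.99352453 198.71230095]
 [  0.           0.           1.        ]] [-0.27246943 -0.93516461  0.96854074] [ 0.86798957 -0.27254441  0.13533848 -0.3924247 ]
top [[361.15028458   0.         323.78673302]
 [  0.         361.15028458 195.95279485]
 [  0.           0.           1.        ]] [ 0.22425217 -0.06931915  1.4372983 ] [ 0.71542841 -0.69720736  0.03573208 -0.02805898]
```

View pics/scene0.png

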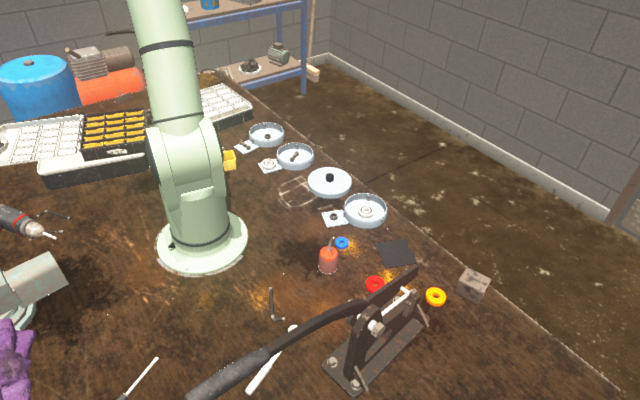

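View pics/top0.png

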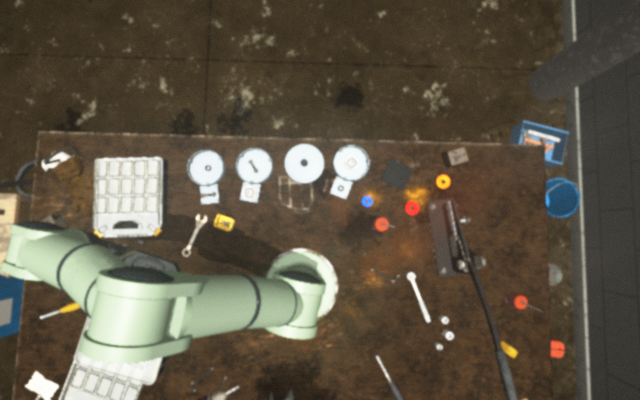

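```bash
cat > h.py <<'E'
from cell import *
import cv2, numpy as np
from scipy.spatial.transform import Rotation as R
def ray(c,u,v):
    K=np.array(c["camera_matrix"]); return R.from_quat(c["rotation"]).as_matrix()@np.linalg.solve(K,[u,v,1.])
def pt(c,u,v,z):
    d=ray(c,u,v); o=np.array(c["xyz"]); return o+d*(z-o[2])/d[2]
def proj(c,p):
    q=R.from_quat(c["rotation"]).as_matrix().T@(np.array(p)-c["xyz"]); q=np.array(c["camera_matrix"])@q; return q[:2]/q[2]
def crop(c,x0,y0,w,h,k,name):
    im=cv2.resize(c["image"][y0:y0+h,x0:x0+w,::-1],None,fx=k,fy=k,interpolation=cv2.INTER_CUBIC)
    for x in range((x0//10+1)*10,x0+w,10):
        cv2.line(im,(int((x-x0+.5)*k),0),(int((x-x0+.5)*k),6 if x%50 else 14),(0,255,255),1)
    for y in range((y0//10+1)*10,y0+h,10):
        cv2.line(im,(0,int((y-y0+.5)*k)),(6 if y%50 else 14,int((y-y0+.5)*k)),(0,255,255),1)
    cv2.imwrite(f"pics/{name}.png",im)
E
python3 - <<'E'
from h import *
c=read_camera("top"); np.save("top.npy",c,allow_pickle=True)
crop(c,180,135,130,80,6,"t1"); crop(c,280,135,130,80,6,"t2")
c=read_camera("scene"); np.save("scene.npy",c,allow_pickle=True)
crop(c,225,115,100,70,8,"s1"); crop(c,300,155,120,120,5,"s2")
E
```

```text
(no output)
```

View pics/t1.png

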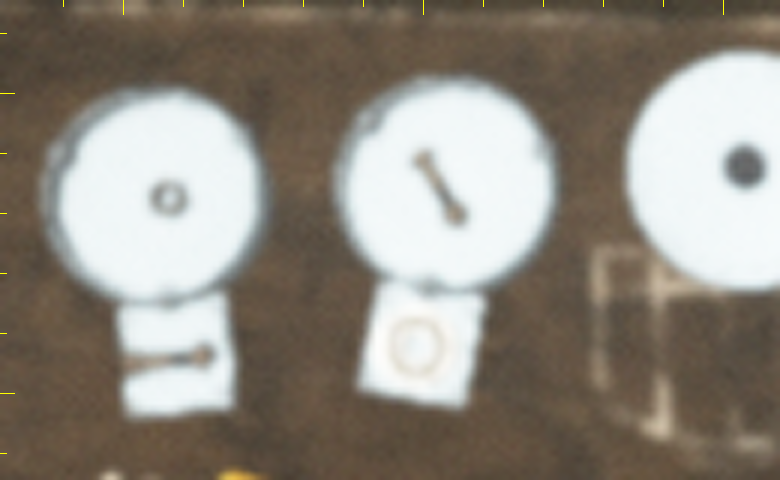

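View pics/t2.png

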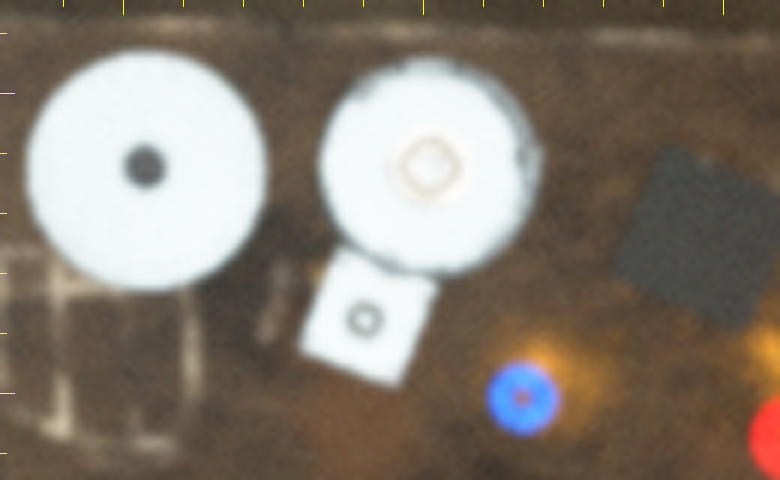

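View pics/s1.png

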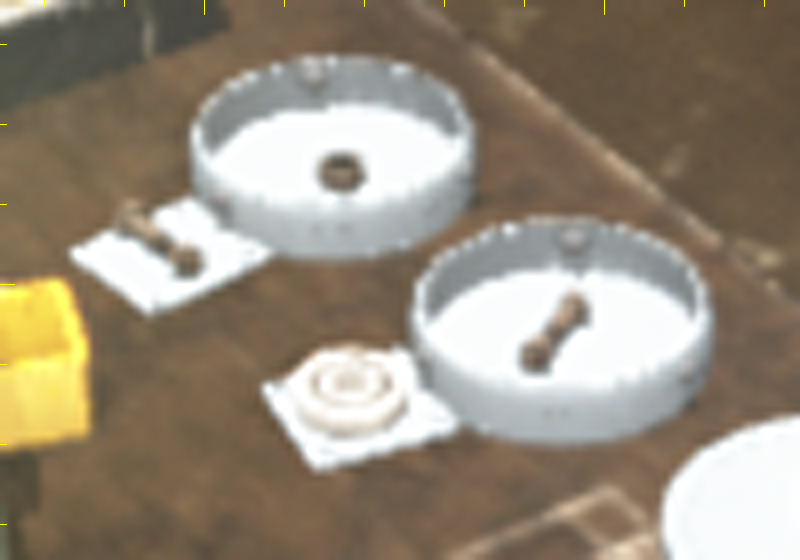

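View pics/s2.png

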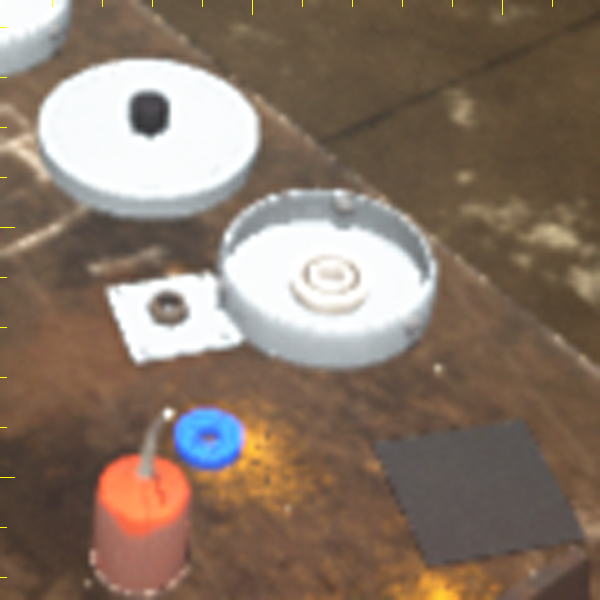

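```bash
cat > loc.py <<'E'
from h import *
T=np.load("top.npy",allow_pickle=True).item(); S=np.load("scene.npy",allow_pickle=True).item()
t1=lambda X,Y:(180+X/6-.5,135+Y/6-.5)
t2=lambda X,Y:(280+X/6-.5,135+Y/6-.5)
s1=lambda X,Y:(225+X/8-.5,115+Y/8-.5)
s2=lambda X,Y:(300+X/5-.5,155+Y/5-.5)
def both(n,a,b,z): print(n,np.round(pt(T,*a,z)[:2],4),np.round(pt(S,*b,z)[:2],4))
if __name__=="__main__":
    both("nut",t1(169,198),s1(342,172),.0085)
    both("bolt head?",t1(457,215),s1(536,356),.011)
    both("bolt other",t1(423,158),s1(574,306),.011)
    both("bearing",t2(430,168),s2(330,283),.0095)
    both("knob",t2(145,167),s2(150,112),.034)
    both("mat",t2(712,238),s2(480,492),.003)
    both("matcorner",t2(665,147),s2(375,442),.003)
    both("matcorner",t2(612,270),s2(432,566),.003)
    both("matcorner",t2(740,330),s2(585,537),.003)
    both("blue",t2(523,398),s2(210,438),.0075)
    both("sample bearing",t1(417,347),s1(350,387),.013)
    both("sample nut",t2(365,320),s2(170,308),.012)
    for n,f,q in (("bolt",t1,((42,196),(268,196),(155,85),(155,307))),("bear",t1,((335,185),(557,185),(446,74),(446,292))),("nut",t2,((318,168),(542,168),(430,57),(430,278))),("lid",t2,((26,170),(267,170),(146,50),(146,291)))):
        print(n,[np.round(pt(T,*f(*p),.02)[:2],4) for p in q])
E
python3 loc.py
```

```text
nut [0.4554 0.3823] [0.4539 0.3775]
bolt head? [0.4488 0.1906] [0.4466 0.1863]
bolt other [0.4864 0.2148] [0.4844 0.2106]
bearing [ 0.4911 -0.1895] [ 0.49   -0.1927]
knob [ 0.482  -0.0005] [ 0.4816 -0.0047]
mat [ 0.45   -0.3799] [ 0.4487 -0.3799]
matcorner [ 0.5109 -0.3479] [ 0.4237 -0.3134]
matcorner [ 0.4266 -0.3131] [ 0.3856 -0.4061]
matcorner [ 0.3885 -0.3991] [ 0.4754 -0.4409]
blue [ 0.3388 -0.2542] [ 0.339  -0.2567]
sample bearing [0.3599 0.2128] [0.3596 0.2114]
sample nut [ 0.3875 -0.1481] [ 0.3861 -0.1546]
bolt [array([0.4526, 0.4621]), array([0.4566, 0.3138]), array([0.5288, 0.392 ]), array([0.3811, 0.3839])]
bear [array([0.4652, 0.2701]), array([0.4692, 0.1239]), array([0.5416, 0.2002]), array([0.3961, 0.194 ])]
nut [array([ 0.4871, -0.1143]), array([ 0.4912, -0.2629]), array([ 0.564 , -0.1872]), array([ 0.4156, -0.1899])]
lid [array([0.4804, 0.0787]), array([ 0.4848, -0.0806]), array([0.5634, 0.0019]), array([ 0.402, -0.003])]
```

```bash
cat > fit.py <<'E'
from h import *
from scipy.optimize import minimize
def circ(c,x,y,r,z,n=180):
    a=np.linspace(0,2*np.pi,n,endpoint=False)
    return np.array([proj(c,[x+r*np.cos(t),y+r*np.sin(t),z]) for t in a])
def overlay(c,cs,x0,y0,w,h,k,name):
    im=cv2.resize(c["image"][y0:y0+h,x0:x0+w,::-1],None,fx=k,fy=k,interpolation=cv2.INTER_CUBIC)
    for (x,y,r,z),col in cs:
        p=(circ(c,x,y,r,z)-[x0-.5,y0-.5])*k
        cv2.polylines(im,[np.round(p*8).astype(np.int32)],True,col,1,shift=3)
    cv2.imwrite(f"pics/{name}.png",im)
E
python3 - <<'E'
from fit import *
from loc import T,S
G=(0,200,0);Rr=(0,0,255)
B=[(.456,.388),(.468,.1965),(.490,-.189)]
ov=[]
for x,y in B: ov+=[((x,y,.0685,.032),G),((x,y,.072,.0),Rr)]
ov+=[((.483,-.001,.0775,.0),Rr),((.483,-.001,.0775,.02),G)]
overlay(T,ov,180,145,190,50,4,"ot"); 
dy=-.003;ov=[((a-.0015,b+dy,r,z),c) for (a,b,r,z),c in ov]
overlay(S,ov,240,115,150,115,5,"os")
E
```

```text
(no output)
```

View pics/ot.png

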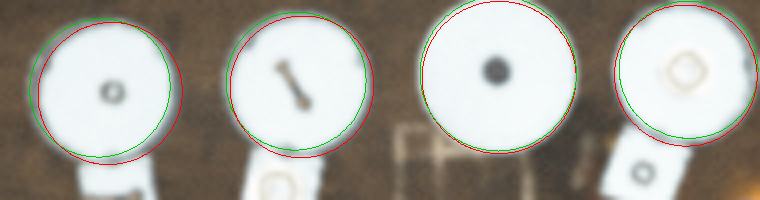

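View pics/os.png

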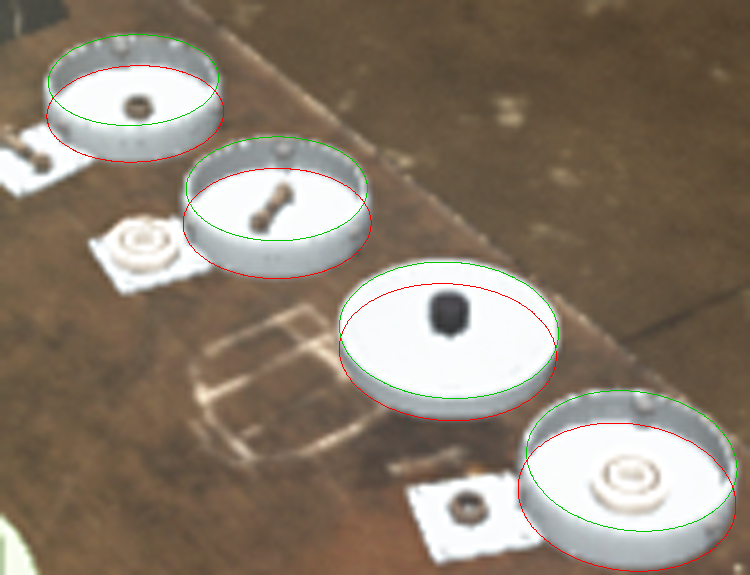

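```bash
python3 - <<'E'
from loc import *
for n,a,z in (("can",(381,224),.1),("ring",(413,208),.007),("bin",(224,222),.03),("press base l",(437,205),0.),("press tip",(465,220),.1),("press",(448,202),.1)): print(n,pt(T,*a,z)[:2])
print("can base scene",pt(S,*s2(142,570),0)[:2],"top",pt(S,*s2(143,490),.1)[:2])
print("presstip scene",[pt(S,415,270,z)[:2] for z in (.1,.2,.3)])
E
python3 -m handwheel '[{"dp":[-0.4,-0.28,0],"spin":-0.08},{"dp":[-0.8,-0.56,0],"spin":-0.167},{"dp":[-0.8,-0.56,0],"spin":-0.167},{"dp":[-0.8,-0.56,0],"spin":-0.167}]' -0.1 40
```

```text
can [ 0.24687701 -0.2965379 ]
ring [ 0.31513292 -0.43910633]
bin [0.24030441 0.30098608]
press base l [ 0.33009919 -0.53719709]
press tip [ 0.26962734 -0.6088147 ]
press [ 0.33501563 -0.54583142]
can base scene [ 0.24653367 -0.31141056] top [ 0.22660845 -0.3317839 ]
presstip scene [array([ 0.37695841, -0.50792039]), array([ 0.30218612, -0.55711143]), array([ 0.22741382, -0.60630247])]
time_s: 0.53
position: [0.2134, 0.5426, 0.2316]
ee_rot: [0.0, 1.0, -0.0, 0.0]
wrist_force: [-1.2, 0.7, 0.1]
opening: 0.0392
```

```bash
m="python3 -m handwheel"; python3 -m handwheel '[{"dp":[-1,-0.68,0],"spin":0},{"dp":[-1,-0.68,0],"spin":0},{"dp":[-1,-0.68,0],"spin":0}]' && python3 -m handwheel '[{"dp":[-1,-0.68,0],"spin":0},{"dp":[-1,-0.68,0],"spin":0},{"dp":[-1,-0.68,0],"spin":0}]' && python3 -m handwheel '[{"dp":[-1,-0.68,0],"spin":0},{"dp":[-1,-0.68,0.5],"spin":0},{"dp":[-1,-0.68,1],"spin":0},{"dp":[-1,-0.68,1],"spin":0}]' && python3 -m handwheel '[{"dp":[0,0,0.4],"spin":0},{"dp":[0,0,0.8],"spin":0},{"dp":[0,0,0.8],"spin":0}]'
python3 - <<'E'
from h import *
c=read_camera("top");crop(c,180,120,130,110,6,"t3")
c=read_camera("scene");crop(c,220,60,120,110,6,"s3"); print(sense()["position"],sense()["joint_pos"])
E
```

```text
time_s: 0.78
position: [0.2957, 0.4869, 0.2313]
ee_rot: [0.002, 1.0, -0.001, 0.001]
wrist_force: [0.6, -0.5, -0.0]
opening: 0.0384
time_s: 1.03
position: [0.3761, 0.4323, 0.2313]
ee_rot: [0.002, 1.0, -0.001, 0.001]
wrist_force: [0.8, -0.9, 0.1]
opening: 0.0384
time_s: 1.37
position: [0.4529, 0.3788, 0.1478]
ee_rot: [0.001, 1.0, -0.001, -0.001]
wrist_force: [-0.2, -0.7, -1.4]
opening: 0.039
time_s: 1.62
position: [0.4492, 0.38, 0.082]
ee_rot: [-0.001, 1.0, -0.002, -0.003]
wrist_force: [-1.0, -0.5, -0.3]
opening: 0.0385
[0.45113856 0.38167388 0.08722755] [-0.77862964  0.65335347 -0.0340038   1.80096752  0.03208231  0.68948347
  0.74183033]
```

View pics/t3.png

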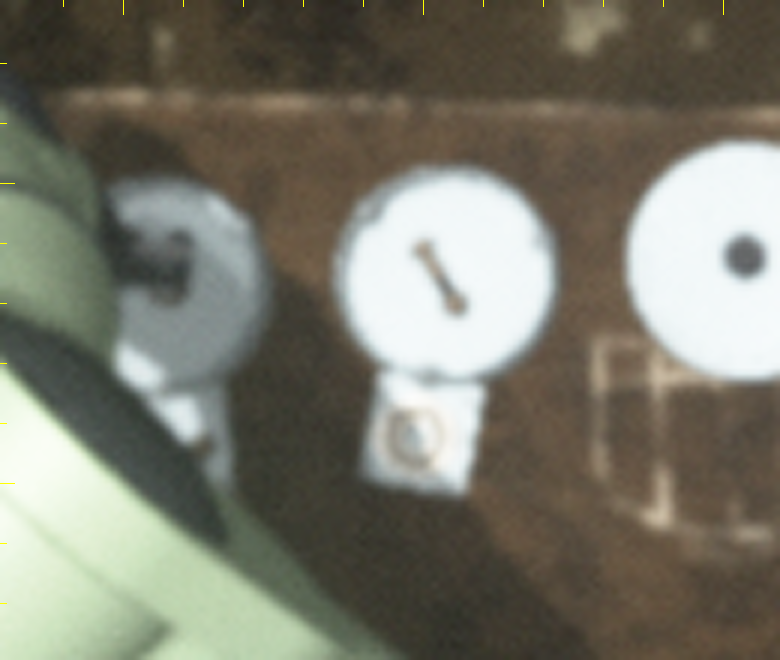

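View pics/s3.png

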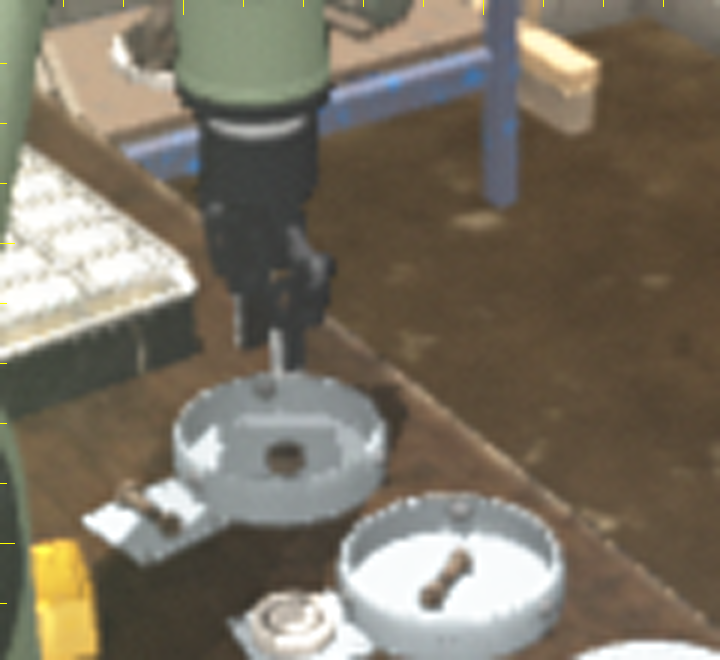

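```bash
python3 -m handwheel '[{"dp":[-0.03,0,0.4],"spin":0},{"dp":[-0.03,0,0.75],"spin":0},{"dp":[-0.03,0,1],"spin":0},{"dp":[-0.03,0,1],"spin":0},{"dp":[-0.03,0,1],"spin":0}]' && python3 -m handwheel '[{"dp":[0,0,0],"spin":0},{"dp":[0,0,0],"spin":0},{"dp":[0,0,0],"spin":0},{"dp":[0,0,0],"spin":0}]' -1 40
```

```text
time_s: 2.13
position: [0.4545, 0.382, 0.0088]
ee_rot: [-0.001, 1.0, 0.0, 0.0]
wrist_force: [-0.1, 0.3, -0.1]
opening: 0.0382
time_s: 2.47
position: [0.4552, 0.3824, 0.0099]
ee_rot: [-0.001, 1.0, 0.001, 0.001]
wrist_force: [-1.3, -0.6, 9.8]
opening: 0.0225
```

```bash
python3 -m handwheel '[{"dp":[0,0,-0.03],"spin":0},{"dp":[0,0,-0.03],"spin":0},{"dp":[0,0,-0.03],"spin":0}]' && python3 -m handwheel '[{"dp":[0,0,-0.4],"spin":0},{"dp":[0,0,-0.9],"spin":0},{"dp":[0,0,-0.9],"spin":0},{"dp":[0,0,-0.9],"spin":0}]'
python3 - <<'E'
from h import *
c=read_camera("scene");crop(c,220,60,120,110,6,"s4"); print(sense()["position"])
E
```

```text
time_s: 2.72
position: [0.4546, 0.3817, 0.0109]
ee_rot: [-0.001, 1.0, 0.001, 0.001]
wrist_force: [-0.3, 0.0, -0.1]
opening: 0.0225
time_s: 3.05
position: [0.4551, 0.3821, 0.0842]
ee_rot: [-0.001, 1.0, 0.001, 0.001]
wrist_force: [0.0, 0.2, -0.8]
opening: 0.0227
[0.45444075 0.38150758 0.08271809]
```

View pics/s4.png

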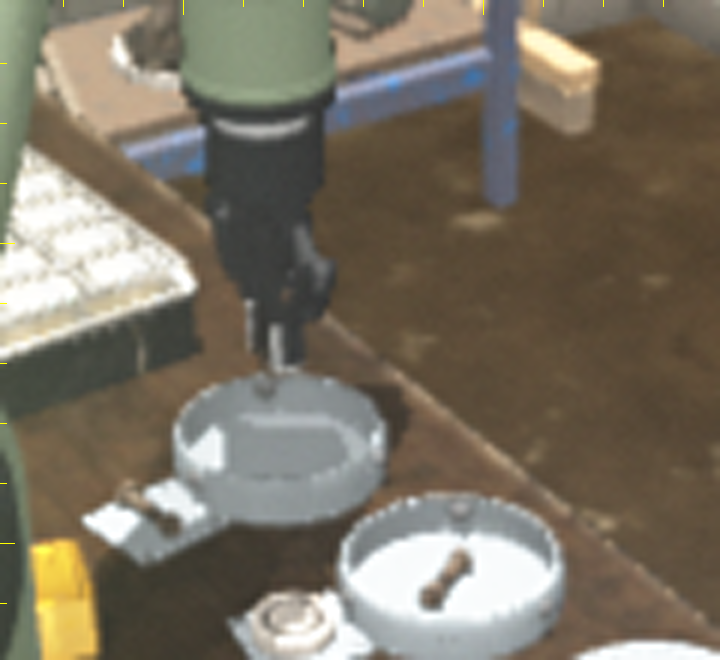

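```bash
python3 -m handwheel '[{"dp":[0,-0.5,-0.25],"spin":0},{"dp":[0,-1,-0.5],"spin":0}]' && python3 -m handwheel '[{"dp":[0,-0.5,0],"spin":0},{"dp":[0,-1,0],"spin":0}]' && python3 -m handwheel '[{"dp":[0,-0.5,0],"spin":0},{"dp":[0,-1,0],"spin":0}]' && python3 -m handwheel '[{"dp":[0,-0.5,0],"spin":0},{"dp":[0,-1,0],"spin":0}]' && python3 -m handwheel '[{"dp":[0,-0.5,0],"spin":0},{"dp":[0,-1,0],"spin":0}]' && python3 -m handwheel '[{"dp":[0,-0.5,0],"spin":0},{"dp":[0,-1,0],"spin":0}]' && python3 -m handwheel '[{"dp":[0,-0.5,0],"spin":0},{"dp":[0,-1,0],"spin":0}]' && python3 -m handwheel '[{"dp":[0,-0.5,0],"spin":0},{"dp":[0,-1,0],"spin":0}]'  | grep -v ee
python3 - <<'E'
from h import *
c=read_camera("scene");cv2.imwrite("pics/s5.png",c["image"][:,:,::-1]); s=sense();print(s["position"],s["joint_pos"],s["opening"])
E
```

```text
time_s: 3.27
position: [0.4526, 0.3065, 0.1175]
ee_rot: [-0.002, 1.0, -0.001, -0.001]
wrist_force: [1.8, -0.8, -0.2]
opening: 0.0226
time_s: 3.43
position: [0.4539, 0.2252, 0.119]
ee_rot: [-0.001, 1.0, -0.0, 0.0]
wrist_force: [1.4, 0.6, -0.1]
opening: 0.0225
time_s: 3.6
position: [0.4536, 0.1448, 0.1184]
ee_rot: [-0.001, 1.0, -0.0, -0.001]
wrist_force: [1.0, -0.6, -0.4]
opening: 0.0227
time_s: 3.77
position: [0.4536, 0.0648, 0.1183]
ee_rot: [-0.001, 1.0, -0.0, -0.001]
wrist_force: [1.7, -0.1, -1.1]
opening: 0.0225
time_s: 3.93
position: [0.4538, -0.0152, 0.1184]
ee_rot: [-0.001, 1.0, -0.0, -0.001]
wrist_force: [2.0, -0.2, 0.2]
opening: 0.0224
time_s: 4.1
position: [0.4539, -0.0952, 0.1184]
ee_rot: [-0.001, 1.0, 0.0, -0.001]
wrist_force: [1.7, -0.3, 0.3]
opening: 0.022
time_s: 4.27
position: [0.454, -0.1752, 0.1183]
ee_rot: [-0.001, 1.0, 0.0, -0.001]
wrist_force: [1.8, -0.7, -0.4]
opening: 0.0227
time_s: 4.43
position: [0.4541, -0.2552, 0.1182]
wrist_force: [0.6, 0.7, 1.1]
opening: 0.0227
[ 0.45306487 -0.26344126  0.11842611] [ 0.4356093   0.5209675  -0.03240594  1.9629515   0.03204312  0.65767187
  1.94727372] 0.022548739171002585
```

View pics/s5.png

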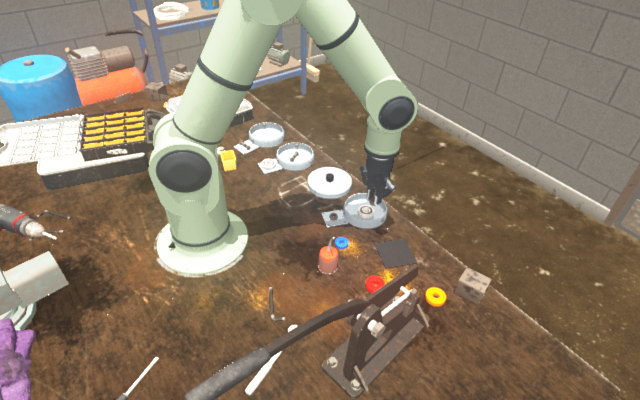

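```bash
python3 -m handwheel '[{"dp":[0,-0.5,0],"spin":0},{"dp":[0,-1,0],"spin":0}]' && python3 -m handwheel '[{"dp":[0,-0.4,0.2],"spin":0},{"dp":[0,-0.4,0.6],"spin":0},{"dp":[0,-0.4,0.8],"spin":0},{"dp":[0,-0.4,0.8],"spin":0}]' && python3 -m handwheel '[{"dp":[0,0,0.3],"spin":0},{"dp":[0,0,0.48],"spin":0},{"dp":[0,0,0.48],"spin":0},{"dp":[0,0,0.48],"spin":0}]'
```

```text
time_s: 4.65
position: [0.4548, -0.3336, 0.1181]
ee_rot: [-0.002, 1.0, 0.001, -0.001]
wrist_force: [0.9, -0.6, 0.3]
opening: 0.0226
time_s: 4.98
position: [0.4529, -0.3641, 0.0508]
ee_rot: [-0.0, 1.0, 0.002, -0.003]
wrist_force: [-0.2, 0.3, -0.7]
opening: 0.0226
time_s: 5.32
position: [0.4552, -0.3649, 0.0169]
ee_rot: [-0.001, 1.0, 0.0, -0.0]
wrist_force: [0.7, 0.1, 0.7]
opening: 0.0224
```

```bash
python3 -m handwheel '[{"dp":[0,0,0.05],"spin":0},{"dp":[0,0,0.05],"spin":0}]' && python3 -m handwheel '[{"dp":[0,0,0],"spin":0},{"dp":[0,0,0],"spin":0},{"dp":[0,0,0],"spin":0}]' -0.1 && python3 -m handwheel '[{"dp":[0,0.3,-0.4],"spin":0},{"dp":[0,0.4,-1],"spin":0},{"dp":[0,1,-1],"spin":0},{"dp":[0,1,-1],"spin":0}]'
python3 - <<'E'
from h import *
c=read_camera("scene");crop(c,300,155,120,120,5,"s6"); s=sense();print(s["position"],s["opening"])
E
```

```text
time_s: 5.48
position: [0.4556, -0.3655, 0.0133]
ee_rot: [-0.001, 1.0, -0.0, 0.0]
wrist_force: [0.5, 0.4, -0.1]
opening: 0.0226
time_s: 5.73
position: [0.4554, -0.3655, 0.0131]
ee_rot: [-0.001, 1.0, -0.0, 0.0]
wrist_force: [-0.4, 0.1, 0.8]
opening: 0.0381
time_s: 6.07
position: [0.4565, -0.2813, 0.0951]
ee_rot: [-0.002, 1.0, 0.0, 0.002]
wrist_force: [1.6, 1.0, -0.8]
opening: 0.038
[ 0.45626986 -0.28134221  0.09437368] 0.03872455150493249
```

View pics/s6.png

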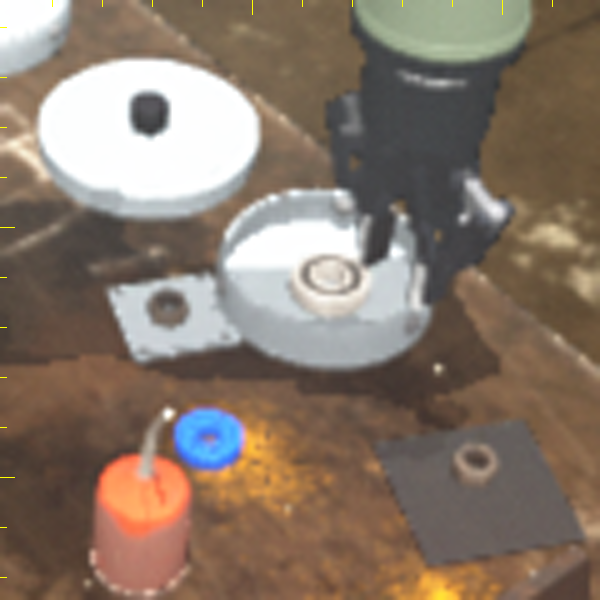

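```bash
python3 -m handwheel '[{"dp":[0,0.5,0],"spin":0},{"dp":[0,1,0],"spin":0}]' -0.35 && python3 -m handwheel '[{"dp":[0,0.5,0],"spin":0},{"dp":[0,1,0],"spin":0}]' && python3 -m handwheel '[{"dp":[0,0.5,0],"spin":0},{"dp":[0,1,0],"spin":0}]' && python3 -m handwheel '[{"dp":[0,0.5,0],"spin":0},{"dp":[0,1,0],"spin":0}]' && python3 -m handwheel '[{"dp":[0,0.5,0],"spin":0},{"dp":[0,1,0],"spin":0}]' && python3 -m handwheel '[{"dp":[-0.12,0.5,0],"spin":-0.08},{"dp":[-0.12,1,0],"spin":-0.16},{"dp":[-0.12,1,0],"spin":-0.24},{"dp":[-0.12,1,0],"spin":-0.32},{"dp":[-0.12,1,0],"spin":-0.363},{"dp":[-0.12,1,0],"spin":-0.363},{"dp":[-0.12,1,0],"spin":-0.363}]'  | grep -v wr
python3 - <<'E'
from h import *
c=read_camera("scene");crop(c,235,60,120,110,6,"s7"); crop(read_camera("top"),180,120,130,110,6,"t7"); s=sense();print(s["position"],s["opening"],s["ee_rot"])
c=np.load("scene.npy",allow_pickle=True).item(); print(pt(c,300+475/5-.5,155+462/5-.5,.0095))
E
```

```text
time_s: 6.28
position: [0.4547, -0.2058, 0.0929]
ee_rot: [0.001, 1.0, -0.0, 0.001]
wrist_force: [2.5, 1.7, -0.2]
opening: 0.0278
time_s: 6.45
position: [0.4545, -0.1239, 0.0928]
ee_rot: [-0.0, 1.0, -0.0, 0.0]
wrist_force: [1.6, 0.9, 0.1]
opening: 0.0279
time_s: 6.62
position: [0.4545, -0.0437, 0.0929]
ee_rot: [-0.0, 1.0, -0.0, 0.0]
wrist_force: [2.2, -0.2, 0.6]
opening: 0.0273
time_s: 6.78
position: [0.4544, 0.0364, 0.0929]
ee_rot: [-0.001, 1.0, 0.0, 0.0]
wrist_force: [1.2, -0.6, -0.1]
opening: 0.0276
time_s: 6.95
position: [0.4543, 0.1166, 0.0929]
ee_rot: [-0.001, 1.0, 0.0, 0.0]
wrist_force: [2.3, 0.3, 0.3]
opening: 0.0278
time_s: 7.53
position: [0.4641, 0.1944, 0.0927]
ee_rot: [-0.28, 0.96, 0.0, 0.0]
opening: 0.028
[0.4641086  0.19446865 0.09268319] 0.028052231105168086 [-2.80450337e-01  9.59868533e-01 -4.84712482e-05  7.67506448e-05]
[ 0.45820665 -0.36422312  0.0095    ]
```

View pics/s7.png

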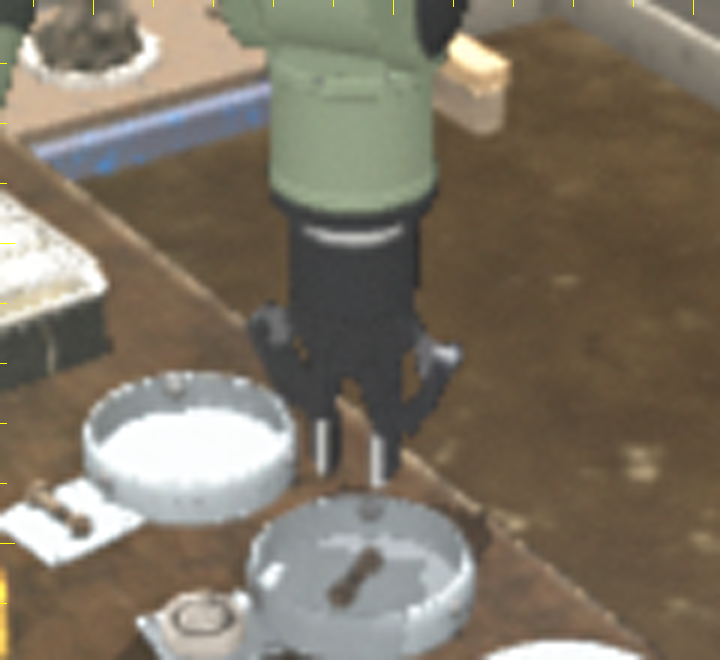

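View pics/t7.png

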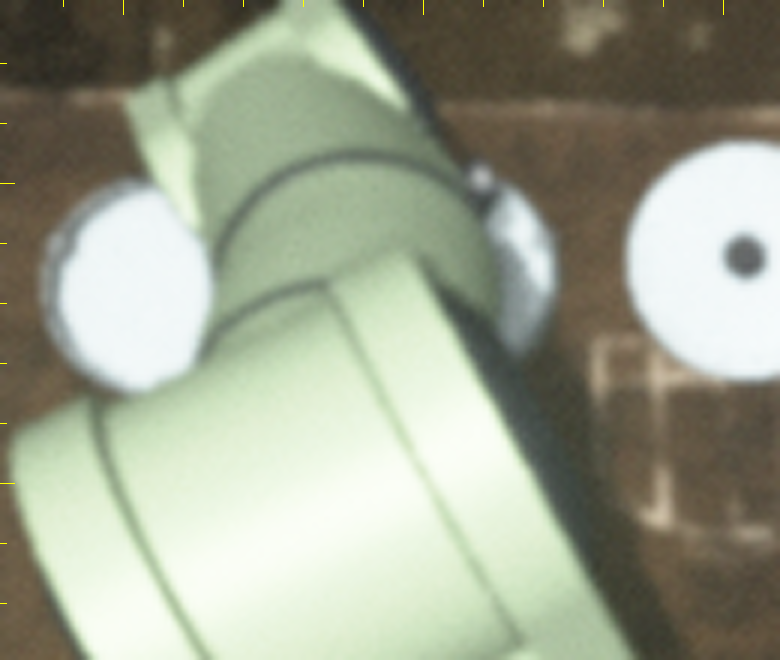

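```bash
python3 - <<'E'
from h import *
S=np.load("scene.npy",allow_pickle=True).item();T=np.load("top.npy",allow_pickle=True).item()
for z in (.0927,.085,.1): print(z,proj(S,[.4641,.1945,z]),proj(T,[.4641,.1945,z]))
E
```

```text
0.0927 [293.97136508 138.32547293] [250.97994138 162.78429967]
0.085 [293.98992887 140.08646361] [251.36427243 163.15371211]
0.1 [293.95365655 136.64561449] [250.61154639 162.4302047 ]
```

```bash
python3 -m handwheel '[{"dp":[-0.07,0.05,0.3],"spin":0},{"dp":[-0.07,0.05,0.6],"spin":0},{"dp":[-0.07,0.05,0.85],"spin":0},{"dp":[-0.07,0.05,1],"spin":0},{"dp":[-0.07,0.05,1],"spin":0},{"dp":[-0.07,0.05,1],"spin":0}]' && python3 -m handwheel '[{"dp":[0,0,0],"spin":0},{"dp":[0,0,0],"spin":0},{"dp":[0,0,0],"spin":0},{"dp":[0,0,0],"spin":0}]' -1 40
python3 - <<'E'
from h import *
c=read_camera("scene");crop(c,235,60,120,110,6,"s8"); s=sense();print(s["position"],s["opening"],s["wrist_force"])
E
```

```text
time_s: 8.13
position: [0.4663, 0.201, 0.0125]
ee_rot: [-0.281, 0.96, -0.0, -0.0]
wrist_force: [-0.0, 0.1, 0.3]
opening: 0.0278
time_s: 8.47
position: [0.4671, 0.2013, 0.0134]
ee_rot: [-0.282, 0.959, 0.0, 0.001]
wrist_force: [-0.6, -0.4, 7.8]
opening: 0.0056
[0.46710235 0.20130818 0.01340867] 0.005634862245518911 [-0.55399139 -1.91731905  7.91526523]
```

View pics/s8.png

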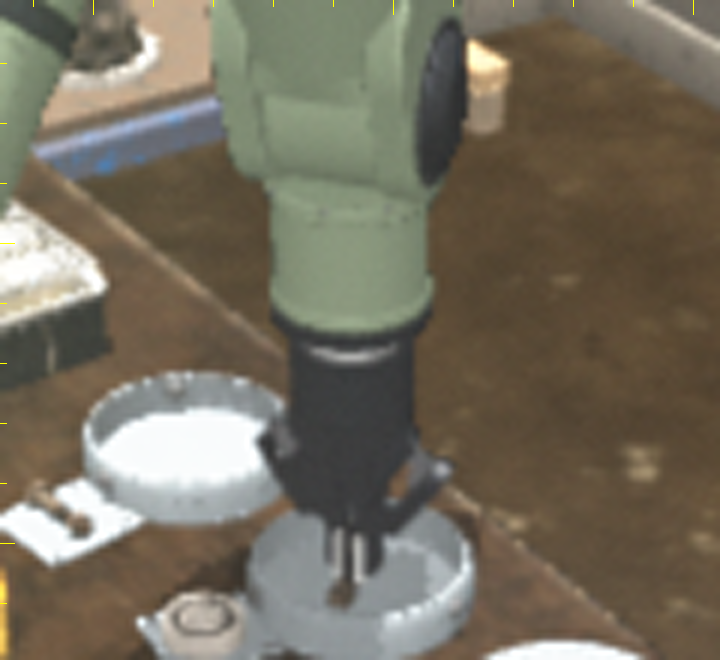

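```bash
python3 -m handwheel '[{"dp":[0,0,-0.04],"spin":0},{"dp":[0,0,-0.04],"spin":0},{"dp":[0,0,-0.04],"spin":0}]' && python3 -m handwheel '[{"dp":[0,0,-0.4],"spin":0},{"dp":[0,0,-1],"spin":0},{"dp":[0,0,-1],"spin":0},{"dp":[0,0,-1],"spin":0}]'
python3 - <<'E'
from h import *
c=read_camera("scene");crop(c,235,60,120,110,6,"s9"); s=sense();print(s["position"],s["opening"],s["wrist_force"])
E
```

```text
time_s: 8.77
position: [0.4666, 0.2011, 0.0161]
ee_rot: [-0.282, 0.959, 0.0, 0.0]
wrist_force: [-0.6, 0.1, -0.3]
opening: 0.0059
time_s: 9.1
position: [0.4679, 0.2016, 0.0984]
ee_rot: [-0.282, 0.959, 0.0, 0.002]
wrist_force: [-0.0, 0.8, -1.2]
opening: 0.0059
[0.46711665 0.20124308 0.09681801] 0.0060189797346057936 [ 0.70634726 -0.64369499 -0.29967333]
```

View pics/s9.png

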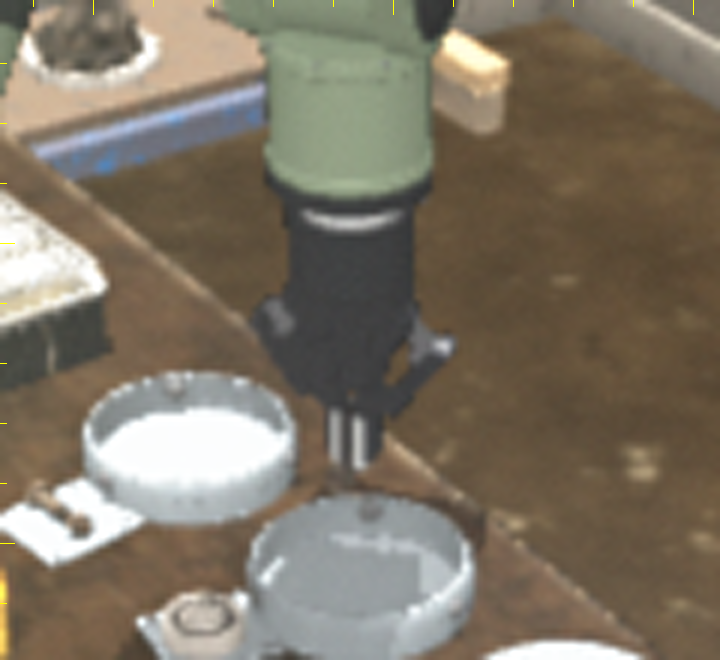

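```bash
python3 -m handwheel '[{"dp":[-0.19,0.34,0],"spin":0},{"dp":[-0.375,0.68,0],"spin":0}]' && python3 -m handwheel '[{"dp":[-0.19,0.34,0],"spin":0},{"dp":[-0.375,0.68,0],"spin":0}]' && python3 -m handwheel '[{"dp":[-0.19,0.34,0],"spin":0},{"dp":[-0.375,0.68,0],"spin":0},{"dp":[-0.375,0.68,0],"spin":0},{"dp":[-0.375,0.68,0],"spin":0}]' && python3 -m handwheel '[{"dp":[0,0,0.3],"spin":0},{"dp":[0,0,0.6],"spin":0},{"dp":[0,0,0.8],"spin":0},{"dp":[0,0,0.8],"spin":0}]'
python3 - <<'E'
from h import *
c=read_camera("scene");crop(c,225,60,120,110,6,"s10"); s=sense();print(s["position"],s["opening"],s["wrist_force"])
E
```

```text
time_s: 9.32
position: [0.4624, 0.2622, 0.0949]
ee_rot: [-0.28, 0.96, -0.001, -0.001]
wrist_force: [0.5, 0.1, 0.0]
opening: 0.0059
time_s: 9.48
position: [0.4574, 0.3261, 0.0945]
ee_rot: [-0.282, 0.959, -0.0, -0.001]
wrist_force: [1.3, 0.6, 0.4]
opening: 0.0059
time_s: 9.82
position: [0.4525, 0.3883, 0.0941]
ee_rot: [-0.283, 0.959, -0.0, -0.001]
wrist_force: [-1.0, -0.2, -0.6]
opening: 0.0059
time_s: 10.15
position: [0.4525, 0.3843, 0.028]
ee_rot: [-0.282, 0.96, -0.002, -0.003]
wrist_force: [-0.1, -0.2, -1.2]
opening: 0.006
[0.45314553 0.38512292 0.02986801] 0.005769623634109274 [-0.80384904  0.51046348 -0.16009514]
```

View pics/s10.png

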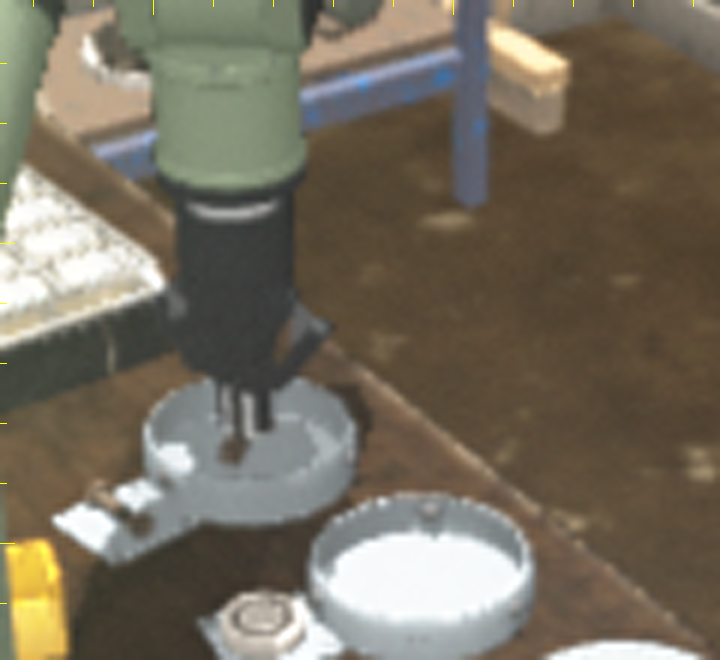

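```bash
python3 -m handwheel '[{"dp":[-0.02,0.02,0.1],"spin":0},{"dp":[-0.02,0.02,0.2],"spin":0},{"dp":[-0.02,0.02,0.2],"spin":0},{"dp":[-0.02,0.02,0.2],"spin":0}]' && python3 -m handwheel '[{"dp":[0,0,0],"spin":0},{"dp":[0,0,0],"spin":0},{"dp":[0,0,0],"spin":0}]' -0.35 && python3 -m handwheel '[{"dp":[0,0,-0.4],"spin":0},{"dp":[0,0,-1],"spin":0},{"dp":[0,0,-1],"spin":0}]'
python3 - <<'E'
from h import *
c=read_camera("scene");crop(c,225,60,120,110,6,"s11"); s=sense();print(s["position"],s["opening"],s["ee_rot"])
E
```

```text
time_s: 10.53
position: [0.4544, 0.3891, 0.0157]
ee_rot: [-0.282, 0.959, -0.0, -0.0]
wrist_force: [0.5, -0.1, -1.1]
opening: 0.0058
time_s: 10.78
position: [0.4546, 0.3894, 0.0162]
ee_rot: [-0.282, 0.959, 0.0, 0.0]
wrist_force: [0.1, 0.3, -1.1]
opening: 0.0278
time_s: 11.03
position: [0.4563, 0.3909, 0.1015]
ee_rot: [-0.282, 0.959, 0.002, 0.003]
wrist_force: [1.3, 0.8, 0.3]
opening: 0.0278
[0.45618933 0.39081013 0.10054891] 0.027861416409896377 [-0.28179902  0.95946763  0.00152245  0.00297717]
```

View pics/s11.png

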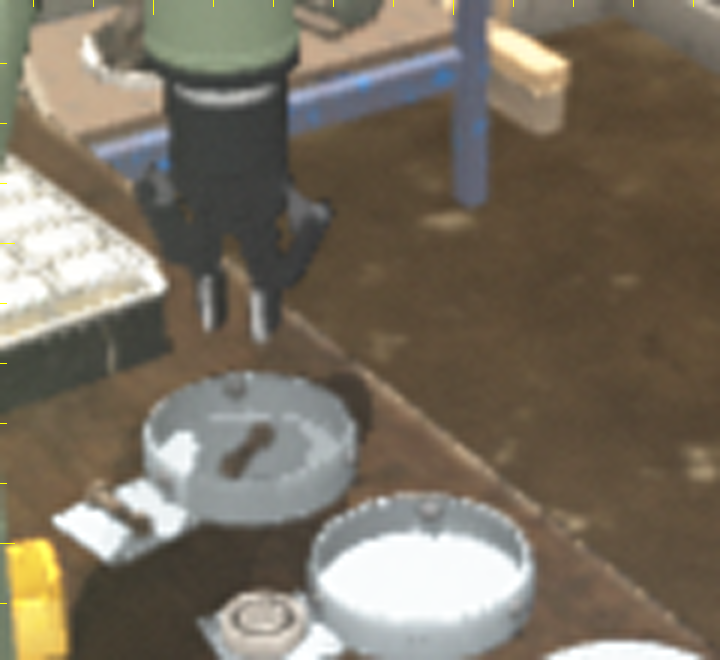

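```bash
python3 -m handwheel '[{"dp":[0.2,-0.4,0],"spin":0.08},{"dp":[0.54,-0.84,0],"spin":0.16},{"dp":[0.54,-0.84,0],"spin":0.24},{"dp":[0.54,-0.84,0],"spin":0.32},{"dp":[0.54,-0.84,0],"spin":0.363},{"dp":[0.54,-0.84,0],"spin":0.363}]' 0.6 && python3 -m handwheel '[{"dp":[0,-0.5,0],"spin":0},{"dp":[-0.06,-0.9,0],"spin":0}]' && python3 -m handwheel '[{"dp":[0,-0.5,0],"spin":0},{"dp":[-0.06,-0.9,0],"spin":0}]' && python3 -m handwheel '[{"dp":[0,-0.5,0],"spin":0},{"dp":[-0.06,-0.9,0],"spin":0}]' && python3 -m handwheel '[{"dp":[0,-0.5,0],"spin":0},{"dp":[-0.06,-0.9,0],"spin":0}]' && python3 -m handwheel '[{"dp":[0,-0.5,0],"spin":0},{"dp":[-0.06,-0.9,0],"spin":0}]' && python3 -m handwheel '[{"dp":[0,-0.5,0],"spin":0},{"dp":[-0.06,-0.9,0],"spin":0}]' && python3 -m handwheel '[{"dp":[0,-0.5,0],"spin":0},{"dp":[-0.06,-0.9,0],"spin":0},{"dp":[-0.06,-0.9,0],"spin":0},{"dp":[-0.06,-0.9,0],"spin":0}]' |grep -v wr
python3 - <<'E'
from h import *
c=read_camera("scene");crop(c,300,155,120,120,5,"s12"); s=sense();print(s["position"],s["opening"],s["ee_rot"])
E
```

```text
time_s: 11.58
position: [0.4545, 0.3094, 0.0959]
ee_rot: [0.001, 1.0, 0.0, 0.0]
wrist_force: [-0.4, 1.4, 0.9]
opening: 0.0682
time_s: 11.75
position: [0.4583, 0.2371, 0.0955]
ee_rot: [-0.004, 1.0, -0.0, -0.0]
wrist_force: [1.6, -1.1, -0.1]
opening: 0.0682
time_s: 11.92
position: [0.4634, 0.1631, 0.0957]
ee_rot: [-0.003, 1.0, -0.0, -0.0]
wrist_force: [1.2, -0.2, 0.6]
opening: 0.0686
time_s: 12.08
position: [0.4684, 0.0909, 0.0958]
ee_rot: [-0.002, 1.0, -0.0, -0.0]
wrist_force: [1.2, -0.6, 0.1]
opening: 0.0686
time_s: 12.25
position: [0.4733, 0.0189, 0.0958]
ee_rot: [-0.002, 1.0, -0.0, -0.0]
wrist_force: [0.9, -0.5, -0.3]
opening: 0.0684
time_s: 12.42
position: [0.4783, -0.0532, 0.0958]
ee_rot: [-0.002, 1.0, -0.0, -0.0]
wrist_force: [1.0, -0.7, 0.3]
opening: 0.0683
time_s: 12.58
position: [0.4831, -0.1254, 0.0958]
ee_rot: [-0.002, 1.0, -0.0, -0.0]
wrist_force: [0.2, -0.8, 0.1]
opening: 0.0681
time_s: 12.92
position: [0.4886, -0.1965, 0.0956]
ee_rot: [-0.001, 1.0, -0.0, 0.0]
opening: 0.0681
[ 0.4886256  -0.19483513  0.09559246] 0.06849467241055361 [-1.38854992e-03  9.99999029e-01  1.06091905e-04 -5.34611755e-05]
```

View pics/s12.png

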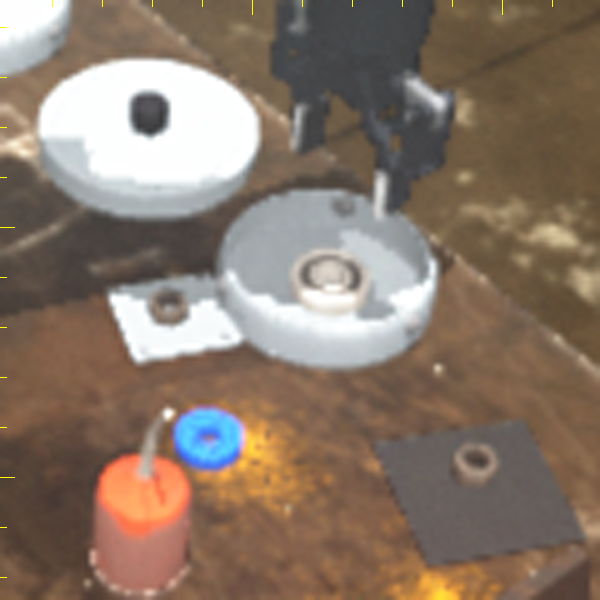

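```bash
python3 -m handwheel '[{"dp":[-0.024,0.05,0],"spin":0},{"dp":[-0.024,0.05,0.3],"spin":0},{"dp":[-0.024,0.05,0.6],"spin":0},{"dp":[-0.024,0.05,0.8],"spin":0},{"dp":[-0.024,0.05,0.8],"spin":0}]' && python3 -m handwheel '[{"dp":[0,0,0.15],"spin":0},{"dp":[0,0,0.3],"spin":0},{"dp":[0,0,0.3],"spin":0},{"dp":[0,0,0.3],"spin":0}]' && python3 -m handwheel '[{"dp":[0,0,0],"spin":0},{"dp":[0,0,0],"spin":0},{"dp":[0,0,0],"spin":0},{"dp":[0,0,0],"spin":0}]' -1 40
python3 - <<'E'
from h import *
c=read_camera("scene");crop(c,300,155,120,120,5,"s13"); s=sense();print(s["position"],s["opening"],s["wrist_force"])
E
```

```text
time_s: 13.38
position: [0.4896, -0.1883, 0.0293]
ee_rot: [-0.002, 1.0, 0.001, -0.002]
wrist_force: [-1.3, 1.0, -0.1]
opening: 0.0683
time_s: 13.72
position: [0.4906, -0.1903, 0.0076]
ee_rot: [-0.001, 1.0, 0.0, -0.0]
wrist_force: [0.3, 0.1, 0.2]
opening: 0.0681
time_s: 14.05
position: [0.491, -0.1907, 0.0087]
ee_rot: [-0.001, 1.0, -0.0, 0.0]
wrist_force: [-1.7, 1.0, 7.9]
opening: 0.0495
[ 0.4910146  -0.19072664  0.00872166] 0.04946400372580311 [-2.66395544  0.87595817  8.73684243]
```

View pics/s13.png

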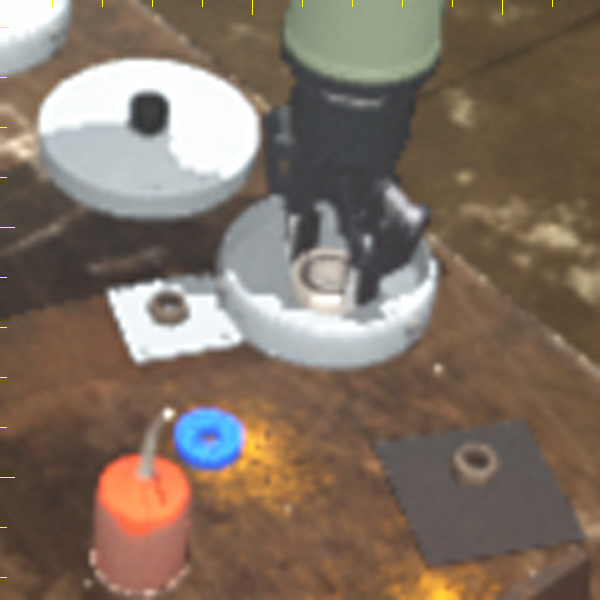

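```bash
python3 -m handwheel '[{"dp":[0,0,-0.3],"spin":0},{"dp":[0,0,-0.7],"spin":0},{"dp":[0,0,-1],"spin":0},{"dp":[0,0,-1],"spin":0}]' && python3 -m handwheel '[{"dp":[0,0.5,0],"spin":0},{"dp":[0.059,0.967,0],"spin":0}]' && python3 -m handwheel '[{"dp":[0,0.5,0],"spin":0},{"dp":[0.059,0.967,0],"spin":0}]' && python3 -m handwheel '[{"dp":[0,0.5,0],"spin":0},{"dp":[0.059,0.967,0],"spin":0}]' && python3 -m handwheel '[{"dp":[0,0.5,0],"spin":0},{"dp":[0.059,0.967,0],"spin":0}]' && python3 -m handwheel '[{"dp":[0,0.5,0],"spin":0},{"dp":[0.059,0.967,0],"spin":0},{"dp":[0.059,0.967,0],"spin":0},{"dp":[0.059,0.967,0],"spin":0}]' |grep -v wr
python3 - <<'E'
from h import *
c=read_camera("scene");crop(c,235,80,120,110,6,"s14"); s=sense();print(s["position"],s["opening"],s["ee_rot"])
E
```

```text
time_s: 14.43
position: [0.4928, -0.1915, 0.0924]
ee_rot: [-0.0, 1.0, -0.001, 0.003]
wrist_force: [1.6, -1.6, -0.8]
opening: 0.0495
time_s: 14.6
position: [0.4864, -0.1137, 0.0884]
ee_rot: [0.001, 1.0, -0.0, 0.001]
wrist_force: [1.3, 2.6, -1.8]
opening: 0.0498
time_s: 14.77
position: [0.4811, -0.0341, 0.088]
ee_rot: [-0.001, 1.0, 0.0, 0.001]
wrist_force: [1.4, 0.4, -2.1]
opening: 0.0494
time_s: 14.93
position: [0.4763, 0.0436, 0.088]
ee_rot: [-0.001, 1.0, 0.0, 0.001]
wrist_force: [1.3, 1.8, -0.7]
opening: 0.0496
time_s: 15.1
position: [0.4714, 0.1211, 0.088]
ee_rot: [-0.001, 1.0, 0.0, 0.001]
wrist_force: [1.0, 0.2, -1.9]
opening: 0.0496
time_s: 15.43
position: [0.4659, 0.1984, 0.0877]
ee_rot: [-0.003, 1.0, 0.0, 0.0]
opening: 0.0495
[0.46615538 0.19646616 0.08766691] 0.04973171209461524 [-1.55470742e-03  9.99998779e-01 -1.37073422e-04 -7.38802992e-05]
```

View pics/s14.png

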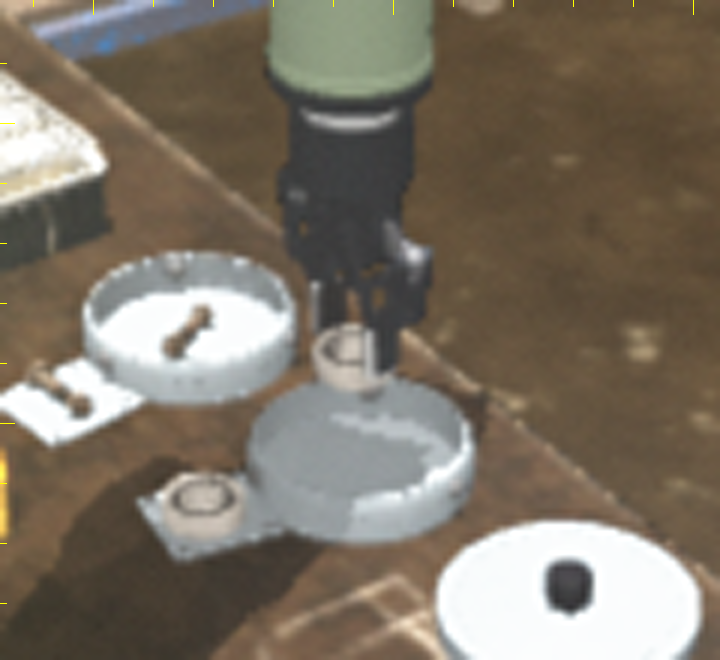

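Carry on down: target TCP about 0.009, then release, lift, and back to the nut.

```bash
python3 -m handwheel '[{"dp":[-0.015,0,0.3],"spin":0},{"dp":[-0.015,0,0.6],"spin":0},{"dp":[-0.015,0,0.9],"spin":0},{"dp":[-0.015,0,0.96],"spin":0},{"dp":[-0.015,0,0.96],"spin":0},{"dp":[-0.015,0,0.96],"spin":0}]' && python3 -m handwheel '[{"dp":[0,0,0],"spin":0},{"dp":[0,0,0],"spin":0},{"dp":[0,0,0],"spin":0}]' 0.6 && python3 -m handwheel '[{"dp":[0,0,-0.4],"spin":0},{"dp":[0,0,-0.9],"spin":0},{"dp":[0,0,-1],"spin":0}]'
python3 - <<'E'
from h import *
c=read_camera("scene");crop(c,235,80,120,110,6,"s15"); s=sense();print(s["position"],s["opening"],s["ee_rot"])
E
```

```text
time_s: 15.98
position: [0.4679, 0.1949, 0.0112]
ee_rot: [0.0, 1.0, -0.0, -0.0]
wrist_force: [1.0, 0.4, -1.1]
opening: 0.0494
time_s: 16.23
position: [0.4682, 0.1961, 0.0116]
ee_rot: [-0.001, 1.0, 0.0, 0.0]
wrist_force: [-0.7, -0.1, -0.5]
opening: 0.0681
time_s: 16.48
position: [0.4695, 0.1967, 0.0957]
ee_rot: [-0.0, 1.0, 0.001, 0.002]
wrist_force: [1.3, 0.4, 0.8]
opening: 0.0686
[0.46961802 0.19694348 0.09535285] 0.06829632477052776 [-5.45099709e-04  9.99995209e-01  1.42316002e-03  2.69442940e-03]
```

View pics/s15.png

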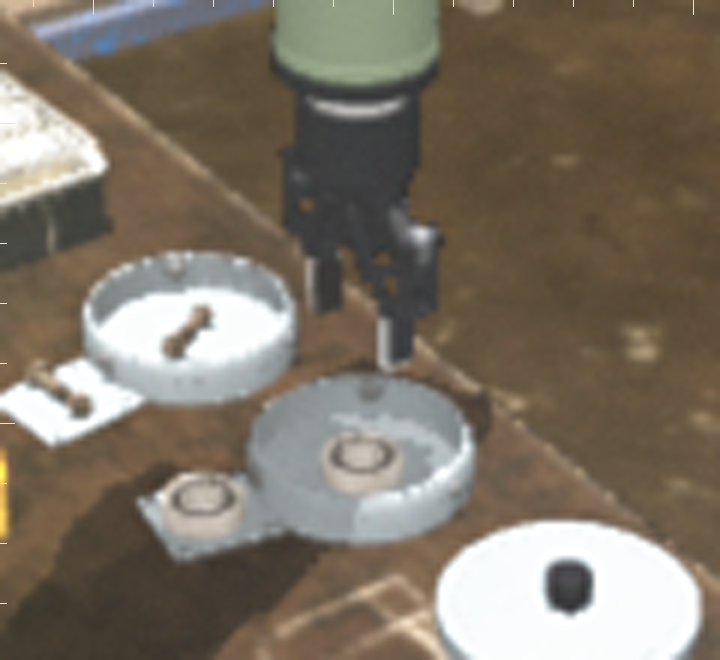

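```bash
python3 -m handwheel '[{"dp":[0,-0.5,0],"spin":0},{"dp":[0.02,-1,0],"spin":0}]' -0.1 && python3 -m handwheel '[{"dp":[0,-0.5,0],"spin":0},{"dp":[0.02,-1,0],"spin":0}]' && python3 -m handwheel '[{"dp":[0,-0.5,0],"spin":0},{"dp":[0.02,-1,0],"spin":0}]' && python3 -m handwheel '[{"dp":[0,-0.5,0],"spin":0},{"dp":[0.02,-1,0],"spin":0}]' && python3 -m handwheel '[{"dp":[0,-0.5,0],"spin":0},{"dp":[0.02,-1,0],"spin":0}]' && python3 -m handwheel '[{"dp":[0,-0.5,0],"spin":0},{"dp":[0.02,-1,0],"spin":0}]' && python3 -m handwheel '[{"dp":[0,-0.5,0],"spin":0},{"dp":[0.02,-1,0],"spin":0},{"dp":[0.02,-1,0],"spin":0},{"dp":[0.02,-1,0],"spin":0},{"dp":[0.02,-1,0],"spin":0}]' |grep -v wr
python3 - <<'E'
from h import *
s=sense();print(s["position"],s["opening"],s["ee_rot"])
E
```

```text
time_s: 16.7
position: [0.4665, 0.1171, 0.0915]
ee_rot: [-0.003, 1.0, 0.001, 0.001]
wrist_force: [1.6, -2.5, -1.1]
opening: 0.0452
time_s: 16.87
position: [0.4645, 0.0346, 0.0911]
ee_rot: [-0.001, 1.0, -0.0, 0.0]
wrist_force: [1.7, -0.5, -0.4]
opening: 0.0385
time_s: 17.03
position: [0.463, -0.0457, 0.0911]
ee_rot: [-0.001, 1.0, -0.0, 0.0]
wrist_force: [1.1, -0.1, 0.2]
opening: 0.038
time_s: 17.2
position: [0.4616, -0.1258, 0.0911]
ee_rot: [-0.001, 1.0, -0.0, 0.0]
wrist_force: [0.9, 1.2, 0.1]
opening: 0.0385
time_s: 17.37
position: [0.46, -0.2059, 0.0911]
ee_rot: [-0.001, 1.0, -0.0, 0.0]
wrist_force: [1.7, 0.7, 0.5]
opening: 0.0386
time_s: 17.53
position: [0.4584, -0.2859, 0.0911]
ee_rot: [-0.001, 1.0, -0.0, 0.0]
wrist_force: [1.9, 0.4, 0.8]
opening: 0.0386
time_s: 17.95
position: [0.4571, -0.3635, 0.0907]
ee_rot: [-0.001, 1.0, 0.0, -0.0]
opening: 0.0381
[ 0.45714227 -0.36345223  0.09072554] 0.03808963443696777 [-6.23613169e-04  9.99999756e-01  2.97395349e-04 -1.02846597e-04]
```

```bash
python3 -m handwheel '[{"dp":[0.02,-0.025,0.3],"spin":0},{"dp":[0.02,-0.025,0.6],"spin":0},{"dp":[0.02,-0.025,0.9],"spin":0},{"dp":[0.02,-0.025,0.98],"spin":0},{"dp":[0.02,-0.025,0.98],"spin":0},{"dp":[0.02,-0.025,0.98],"spin":0}]' && python3 -m handwheel '[{"dp":[0,0,0],"spin":0},{"dp":[0,0,0],"spin":0},{"dp":[0,0,0],"spin":0},{"dp":[0,0,0],"spin":0}]' -1 40 &&  python3 -m handwheel '[{"dp":[0,0,-0.3],"spin":0},{"dp":[0,0,-0.7],"spin":0},{"dp":[0,0,-1],"spin":0},{"dp":[0,0,-1],"spin":0},{"dp":[0,0,-1],"spin":0}]'
python3 - <<'E'
from h import *
c=read_camera("scene");crop(c,300,135,120,120,5,"s16"); s=sense();print(s["position"],s["opening"],s["ee_rot"])
E
```

```text
time_s: 18.45
position: [0.4562, -0.3652, 0.0133]
ee_rot: [-0.001, 1.0, 0.0, 0.0]
wrist_force: [-0.0, 0.3, -0.4]
opening: 0.0387
time_s: 18.78
position: [0.4567, -0.366, 0.0145]
ee_rot: [-0.001, 1.0, -0.001, 0.001]
wrist_force: [-1.6, 3.2, 12.9]
opening: 0.0205
time_s: 19.2
position: [0.4567, -0.3665, 0.095]
ee_rot: [-0.001, 1.0, -0.001, 0.002]
wrist_force: [-0.4, 0.0, -0.8]
opening: 0.0201
[ 0.45609333 -0.36604011  0.09369201] 0.019852338592100623 [-7.16267099e-04  9.99999280e-01 -5.33626818e-04  8.01034826e-04]
```

View pics/s16.png

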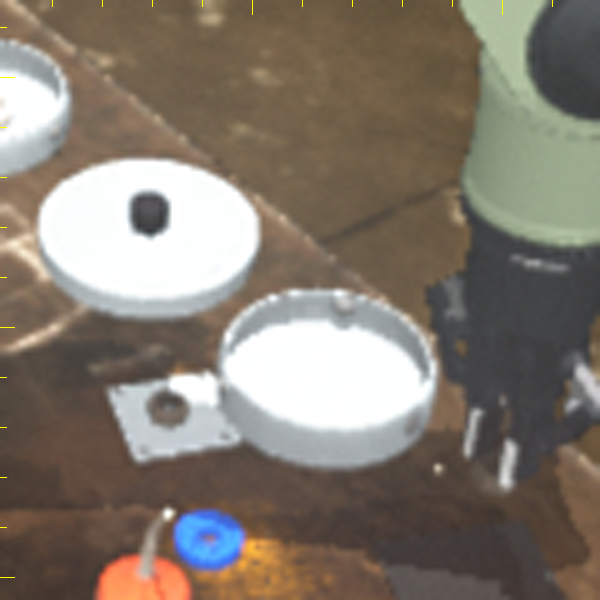

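```bash
python3 -m handwheel '[{"dp":[-0.04,0.25,0],"spin":0},{"dp":[-0.1,0.5,0],"spin":0},{"dp":[-0.142,0.73,0],"spin":0}]' && python3 -m handwheel '[{"dp":[-0.04,0.25,0],"spin":0},{"dp":[-0.1,0.5,0],"spin":0},{"dp":[-0.142,0.73,0],"spin":0}]' && python3 -m handwheel '[{"dp":[-0.04,0.25,0],"spin":0},{"dp":[-0.1,0.5,0],"spin":0},{"dp":[-0.142,0.73,0],"spin":0},{"dp":[-0.142,0.73,0],"spin":0},{"dp":[-0.142,0.73,0],"spin":0}]' | grep -v wr
python3 - <<'E'
from h import *
c=read_camera("scene");crop(c,320,155,100,80,8,"s17"); s=sense();print(s["position"],s["opening"],s["ee_rot"])
E
```

```text
time_s: 19.5
position: [0.4667, -0.3063, 0.0919]
ee_rot: [-0.001, 1.0, 0.0, -0.0]
wrist_force: [0.7, 0.1, -0.2]
opening: 0.0198
time_s: 19.75
position: [0.4781, -0.2476, 0.0919]
ee_rot: [-0.001, 1.0, 0.0, -0.001]
wrist_force: [0.2, -0.3, -0.6]
opening: 0.0196
time_s: 20.17
position: [0.4894, -0.1896, 0.0921]
ee_rot: [-0.002, 1.0, 0.0, -0.0]
opening: 0.0198
[ 0.48924885 -0.19064882  0.09217716] 0.019986178160101484 [-1.00660604e-03  9.99999403e-01 -2.27372854e-05 -4.25055275e-04]
```

View pics/s17.png

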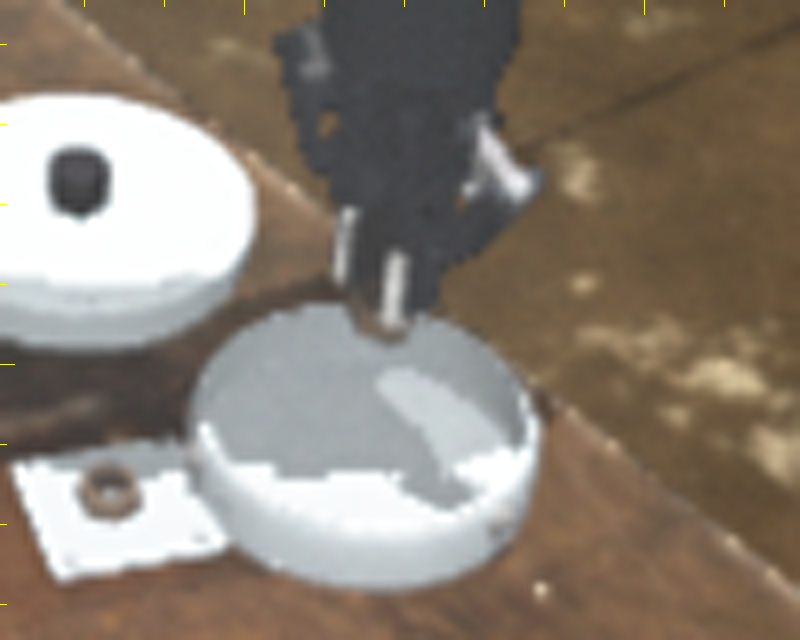

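```bash
python3 -m handwheel '[{"dp":[0,0,0.3],"spin":0},{"dp":[0,0,0.6],"spin":0},{"dp":[0,0,0.85],"spin":0},{"dp":[0,0,0.92],"spin":0},{"dp":[0,0,0.92],"spin":0},{"dp":[0,0,0.92],"spin":0}]' && python3 -m handwheel '[{"dp":[0,0,0.03],"spin":0},{"dp":[0,0,0.04],"spin":0},{"dp":[0,0,0.04],"spin":0}]'
```

```text
time_s: 20.72
position: [0.4895, -0.1912, 0.0194]
ee_rot: [-0.0, 1.0, -0.0, -0.0]
wrist_force: [0.3, 0.4, 0.2]
opening: 0.02
time_s: 20.97
position: [0.4899, -0.1908, 0.0164]
ee_rot: [-0.001, 1.0, -0.0, 0.0]
wrist_force: [-0.1, 0.6, -0.5]
opening: 0.0197
```

```bash
python3 -m handwheel '[{"dp":[0,0,0.02],"spin":0},{"dp":[0,0,0.025],"spin":0},{"dp":[0,0,0.025],"spin":0}]' && python3 -m handwheel '[{"dp":[0,0,0],"spin":0},{"dp":[0,0,0],"spin":0},{"dp":[0,0,0],"spin":0}]' -0.1 && python3 -m handwheel '[{"dp":[0,0,-0.3],"spin":0},{"dp":[0,0,-0.7],"spin":0},{"dp":[0,0.5,-1],"spin":0},{"dp":[0,1,-1],"spin":0},{"dp":[0,1,-1],"spin":0}]'
python3 - <<'E'
from h import *
c=read_camera("scene");crop(c,300,135,120,120,5,"s18");np.save("scene2.npy",c,allow_pickle=True); c=read_camera("top"); crop(c,280,135,130,80,6,"t18");s=sense();print(s["position"],s["opening"],s["ee_rot"])
E
```

```text
time_s: 21.22
position: [0.4896, -0.1906, 0.0139]
ee_rot: [-0.001, 1.0, -0.0, 0.0]
wrist_force: [0.4, -0.5, -0.1]
opening: 0.0198
time_s: 21.47
position: [0.4895, -0.1906, 0.0138]
ee_rot: [-0.001, 1.0, -0.0, -0.0]
wrist_force: [0.8, -0.5, -0.1]
opening: 0.0386
time_s: 21.88
position: [0.4904, -0.1038, 0.0951]
ee_rot: [-0.004, 1.0, 0.001, 0.001]
wrist_force: [1.1, 2.5, -0.2]
opening: 0.0381
[ 0.48976188 -0.10859399  0.09412325] 0.03816267813848021 [-2.61023948e-03  9.99996529e-01  2.05096882e-04  2.93179615e-04]
```

View pics/s18.png

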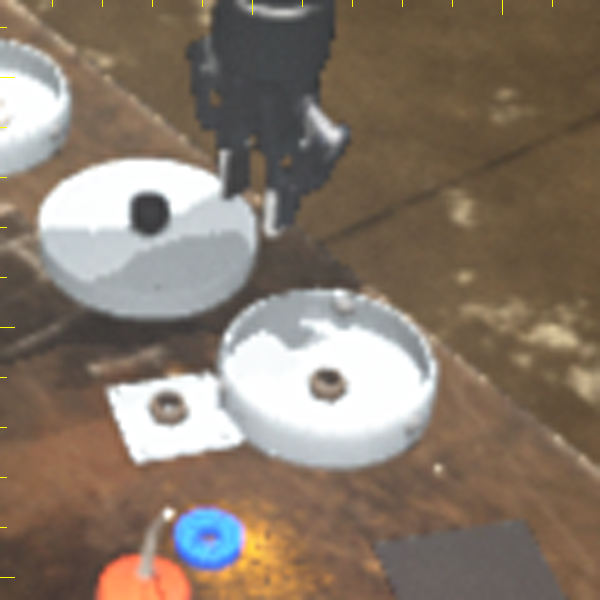

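View pics/t18.png

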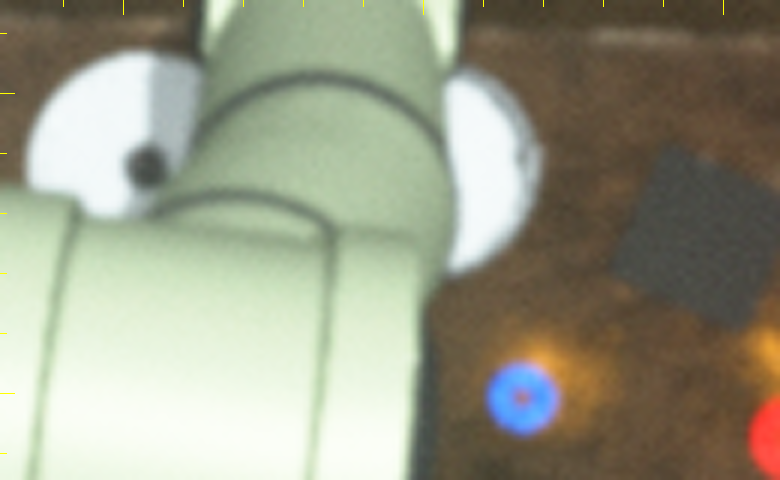

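```bash
python3 -m handwheel '[{"dp":[0.05,0.4,0],"spin":0},{"dp":[0.09,0.8,0],"spin":0},{"dp":[0.09,1,0],"spin":0}]' 0.1 && python3 -m handwheel '[{"dp":[0,0.31,0.2],"spin":0},{"dp":[0,0.31,0.3],"spin":0},{"dp":[0,0.31,0.3],"spin":0},{"dp":[0,0.31,0.3],"spin":0}]'
python3 - <<'E'
from fit import *
S=np.load("scene2.npy",allow_pickle=True).item()
G=(0,200,0);Rr=(0,0,255);Bl=(255,0,0)
x,y=.4665,.1935; b=(.4665,.194)
ov=[((x,y,.0685,.032),G),((x,y,.072,.0),Rr),((x,y,.066,.032),G),((*b,.026,.017),Bl),((*b,.026,.002),Bl),((.4815,-.004,.0775,.0),Rr),((.4815,-.004,.0775,.02),G),((.4815,-.004,.015,.044),Bl)]
overlay(S,ov,265,135,60,45,13,"o1");overlay(S,ov,300,160,60,45,13,"o2")
s=sense();print(s["position"],s["opening"])
crop(read_camera("scene"),300,135,100,80,8,"s19")
E
```

```text
time_s: 22.23
position: [0.4814, -0.0286, 0.0934]
ee_rot: [-0.001, 1.0, 0.0, -0.001]
wrist_force: [0.4, 0.1, 0.5]
opening: 0.047
time_s: 22.57
position: [0.4817, -0.007, 0.0693]
ee_rot: [-0.0, 1.0, -0.0, -0.001]
wrist_force: [0.7, -0.4, 0.5]
opening: 0.047
[ 0.48171898 -0.00703162  0.06931232] 0.047034235550172256
```

View pics/o1.png

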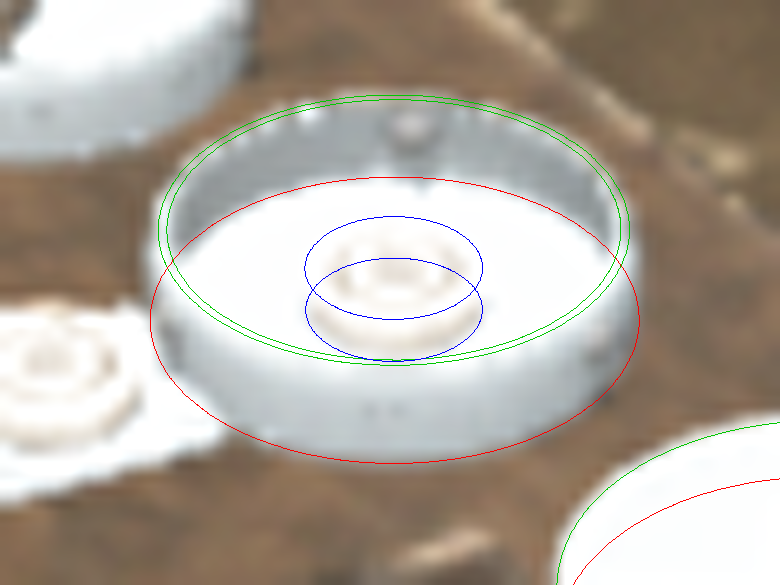

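View pics/o2.png

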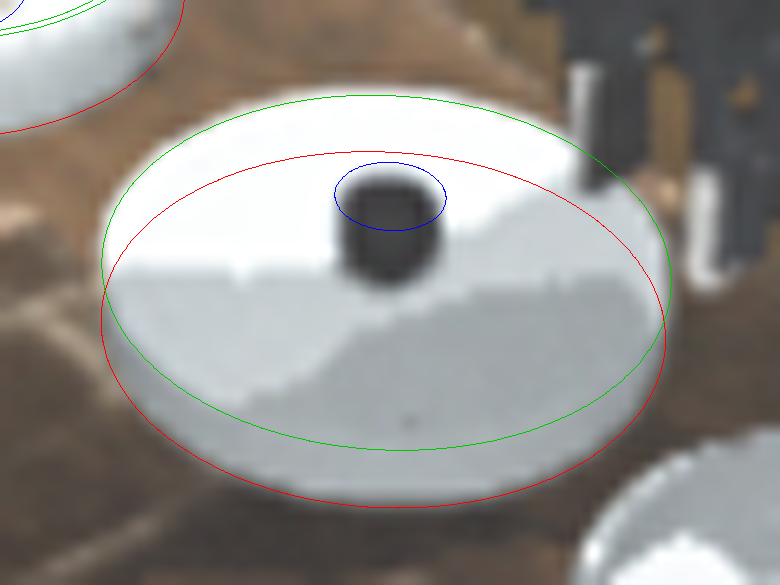

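View pics/s19.png

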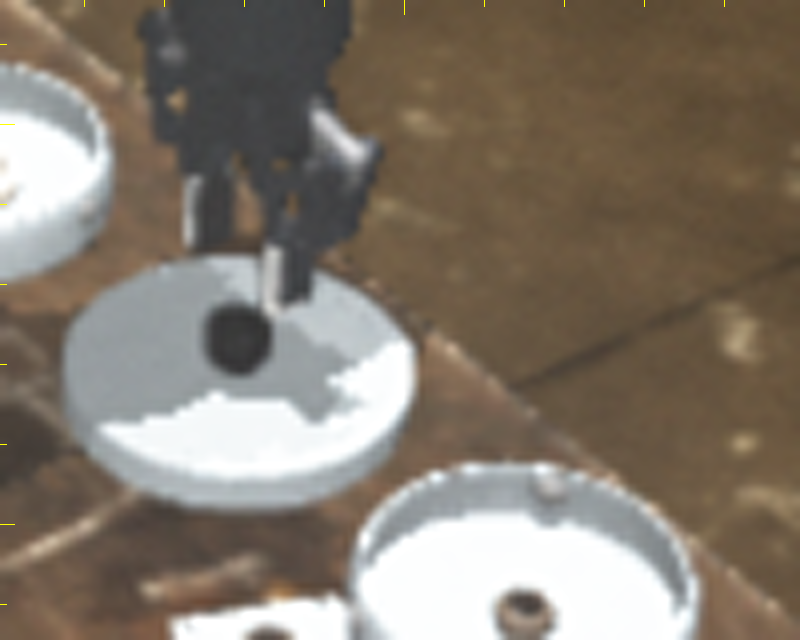

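```bash
python3 -m handwheel '[{"dp":[-0.01,0.06,0.1],"spin":0},{"dp":[-0.01,0.06,0.3],"spin":0},{"dp":[-0.01,0.06,0.38],"spin":0},{"dp":[-0.01,0.06,0.38],"spin":0}]' && python3 -m handwheel '[{"dp":[0,0,0],"spin":0},{"dp":[0,0,0],"spin":0},{"dp":[0,0,0],"spin":0},{"dp":[0,0,0],"spin":0}]' -1 20
python3 - <<'E'
from h import *
s=sense();print(s["position"],s["opening"],s["wrist_force"])
crop(read_camera("scene"),300,135,100,80,8,"s20")
E
```

```text
time_s: 22.95
position: [0.4822, -0.0014, 0.0382]
ee_rot: [-0.0, 1.0, -0.0, -0.001]
wrist_force: [-0.4, 0.3, 0.2]
opening: 0.0465
time_s: 23.28
position: [0.4831, -0.0011, 0.0399]
ee_rot: [-0.001, 1.0, -0.0, 0.0]
wrist_force: [0.9, -1.1, 0.8]
opening: 0.0282
[ 0.4831382  -0.00111834  0.03985203] 0.02818928003981401 [ 0.89573569 -1.06013316  0.8260728 ]
```

View pics/s20.png

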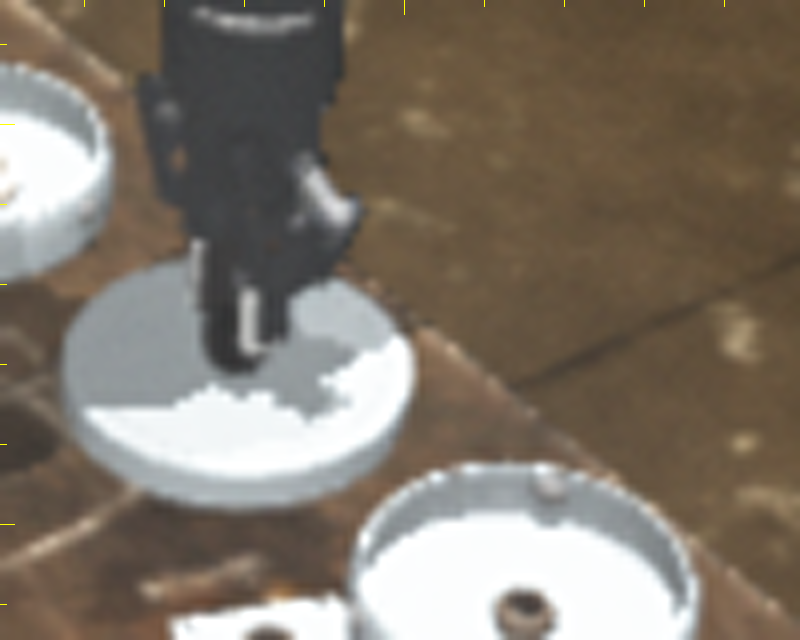

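```bash
python3 -m handwheel '[{"dp":[0,0,0],"spin":0},{"dp":[0,0,0],"spin":0},{"dp":[0,0,0],"spin":0.08},{"dp":[0,0,0],"spin":0.16},{"dp":[0,0,0],"spin":0.24},{"dp":[0,0,0],"spin":0.32},{"dp":[0,0,0],"spin":0.4},{"dp":[0,0,0],"spin":0.48},{"dp":[0,0,0],"spin":0.56},{"dp":[0,0,0],"spin":0.64},{"dp":[0,0,0],"spin":0.72},{"dp":[0,0,0],"spin":0.75}]' 0.1 && python3 -m handwheel '[{"dp":[0,0,0],"spin":0.08},{"dp":[0,0,0],"spin":0.16},{"dp":[0,0,0],"spin":0.24},{"dp":[0,0,0],"spin":0.25},{"dp":[0,0,0],"spin":0.25},{"dp":[0,0,0],"spin":0.25}]' && python3 -m handwheel '[{"dp":[0,0,0],"spin":0},{"dp":[0,0,0],"spin":0},{"dp":[0,0,0],"spin":0},{"dp":[0,0,0],"spin":0}]' -1 60
python3 - <<'E'
from h import *
s=sense();print(s["position"],s["opening"],s["wrist_force"],s["ee_rot"])
crop(read_camera("scene"),300,135,100,80,8,"s21")
E
```

```text
time_s: 24.33
position: [0.4829, -0.0008, 0.0394]
ee_rot: [0.558, 0.83, 0.0, 0.0]
wrist_force: [0.3, -0.0, -1.0]
opening: 0.0471
time_s: 24.83
position: [0.4829, -0.0009, 0.0394]
ee_rot: [0.705, 0.709, -0.0, 0.0]
wrist_force: [0.2, 0.3, 0.4]
opening: 0.0469
time_s: 25.17
position: [0.4827, -0.0011, 0.0396]
ee_rot: [0.706, 0.708, 0.0, -0.0]
wrist_force: [-2.0, 0.1, 7.1]
opening: 0.0257
[ 0.48269566 -0.00107923  0.03956926] 0.025726325243445296 [-2.01036844  0.05791771  7.10362346] [ 7.06120355e-01  7.08091796e-01  4.48287384e-05 -2.24215421e-04]
```

View pics/s21.png

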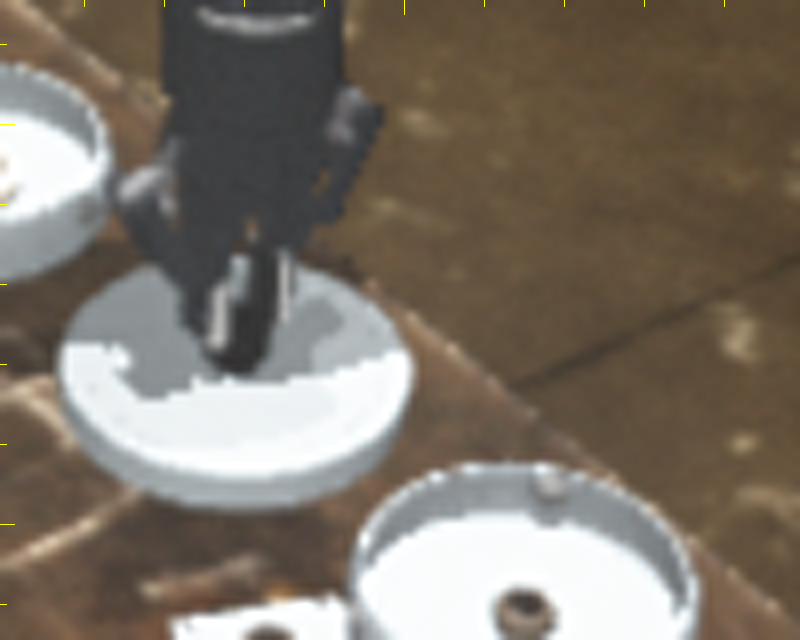

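```bash
python3 -m handwheel '[{"dp":[0,0,-0.2],"spin":0},{"dp":[0,0,-0.5],"spin":0},{"dp":[0,0,-0.85],"spin":0},{"dp":[0,0,-0.85],"spin":0},{"dp":[0,0,-0.85],"spin":0}]' && python3 -m handwheel '[{"dp":[0.3,0,0],"spin":0},{"dp":[0.6,0,0],"spin":0},{"dp":[0.82,-0.063,0],"spin":0}]' && python3 -m handwheel '[{"dp":[0.3,0,0],"spin":0},{"dp":[0.6,0,0],"spin":0},{"dp":[0.82,-0.063,0],"spin":0}]' && python3 -m handwheel '[{"dp":[0.3,0,0],"spin":0},{"dp":[0.6,0,0],"spin":0},{"dp":[0.82,-0.063,0],"spin":0},{"dp":[0.82,-0.063,0],"spin":0},{"dp":[0.82,-0.063,0],"spin":0},{"dp":[0.82,-0.063,0],"spin":0}]'
python3 - <<'E'
from h import *
s=sense();print(s["position"],s["opening"],s["wrist_force"],s["ee_rot"])
c=read_camera("scene");np.save("scene3.npy",c,allow_pickle=True);crop(c,240,90,100,80,8,"s22");c=read_camera("top");np.save("top3.npy",c,allow_pickle=True);crop(c,180,120,130,110,6,"t22")
E
```

```text
time_s: 25.63
position: [0.4835, -0.0008, 0.1083]
ee_rot: [0.706, 0.708, 0.001, 0.001]
wrist_force: [-0.1, 0.2, -1.7]
opening: 0.0255
time_s: 25.88
position: [0.4778, 0.0661, 0.1064]
ee_rot: [0.706, 0.708, -0.0, -0.0]
wrist_force: [-0.2, -0.0, -1.4]
opening: 0.0257
time_s: 26.13
position: [0.4725, 0.132, 0.1063]
ee_rot: [0.706, 0.708, -0.0, -0.0]
wrist_force: [-0.0, 0.4, -0.6]
opening: 0.0258
time_s: 26.63
position: [0.4672, 0.1949, 0.1067]
ee_rot: [0.707, 0.708, -0.001, 0.0]
wrist_force: [-0.7, -0.3, -1.5]
opening: 0.0255
[0.46721269 0.19492666 0.10672178] 0.025470656634072233 [-0.71822146 -0.34412565 -1.52171659] [ 7.06588581e-01  7.07624316e-01 -6.36852406e-04  1.07048816e-05]
```

View pics/s22.png

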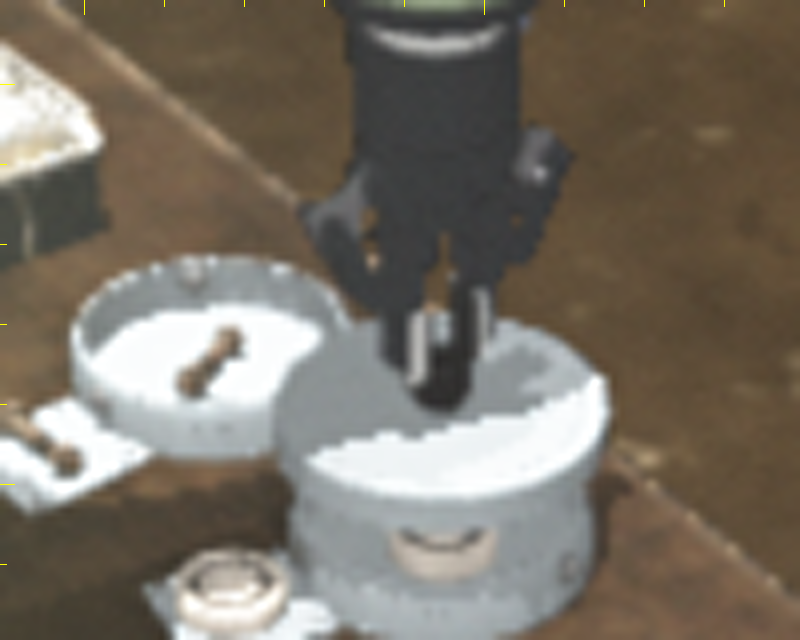

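View pics/t22.png

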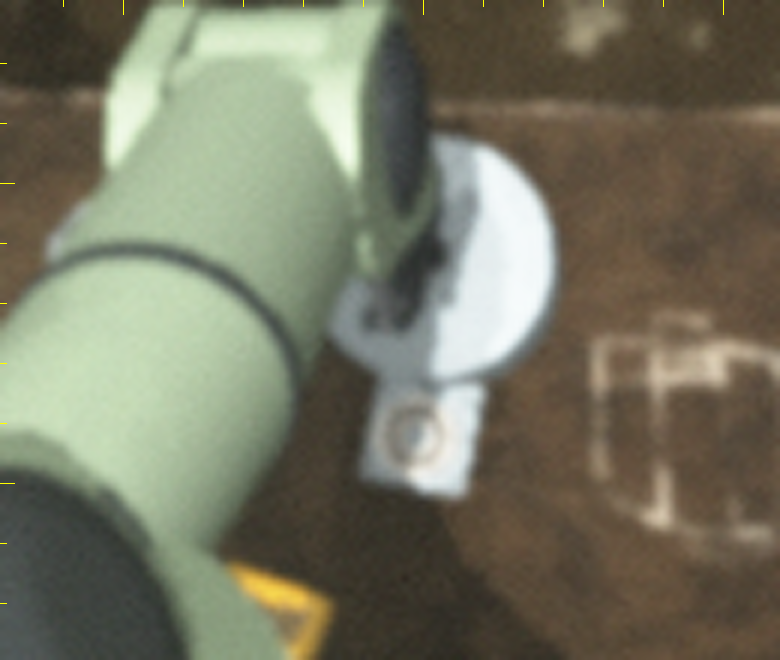

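```bash
python3 - <<'E'
from fit import *
S=np.load("scene3.npy",allow_pickle=True).item()
G=(0,200,0);Rr=(0,0,255);Bl=(255,0,0)
x,y=.4665,.1935; l=(.4672-.0015,.1949-.002)
ov=[((x,y,.072,.0),Rr),((*l,.0775,.067),Bl),((*l,.0775,.0885),G)]
overlay(S,ov,265,120,60,52,13,"o3")
E
```

```text
(no output)
```

View pics/o3.png

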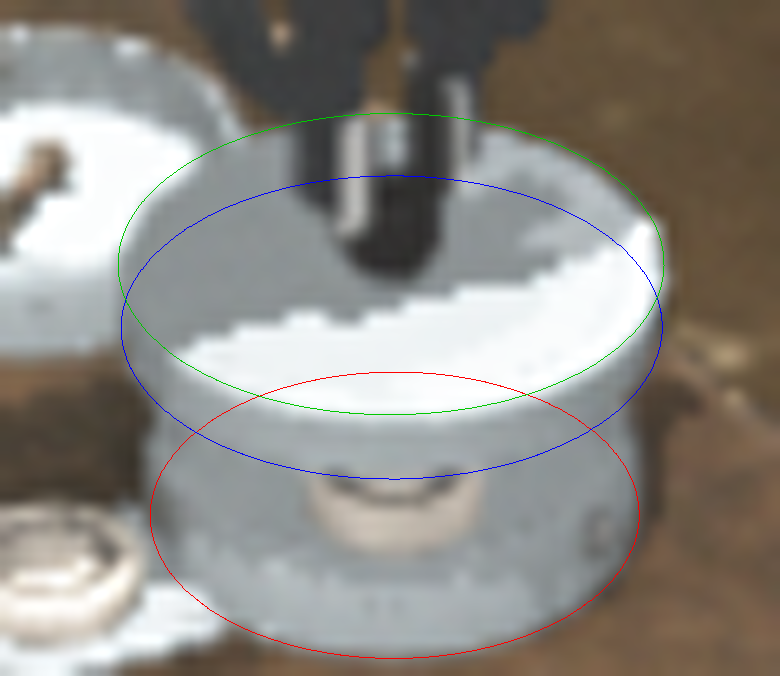

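```bash
python3 -m handwheel '[{"dp":[0.01,0.01,0.1],"spin":0},{"dp":[0.01,0.01,0.25],"spin":0},{"dp":[0.01,0.01,0.36],"spin":0},{"dp":[0.01,0.01,0.36],"spin":0},{"dp":[0.01,0.01,0.36],"spin":0}]' && python3 -m handwheel '[{"dp":[0,0,0.02],"spin":0},{"dp":[0,0,0.04],"spin":0},{"dp":[0,0,0.06],"spin":0},{"dp":[0,0,0.06],"spin":0}]' && python3 -m handwheel '[{"dp":[0,0,0.02],"spin":0},{"dp":[0,0,0.04],"spin":0},{"dp":[0,0,0.05],"spin":0},{"dp":[0,0,0.05],"spin":0}]'
```

```text
time_s: 27.15
position: [0.4681, 0.196, 0.0781]
ee_rot: [0.707, 0.707, -0.001, -0.0]
wrist_force: [-0.5, -0.2, -1.4]
opening: 0.0257
time_s: 27.48
position: [0.4683, 0.1966, 0.0737]
ee_rot: [0.707, 0.708, 0.0, -0.0]
wrist_force: [-0.3, -1.0, -1.5]
opening: 0.0258
time_s: 27.82
position: [0.4682, 0.1966, 0.0696]
ee_rot: [0.707, 0.708, -0.0, -0.0]
wrist_force: [0.2, 0.3, -1.5]
opening: 0.0257
```

```bash
python3 -m handwheel '[{"dp":[0,0,0.02],"spin":0},{"dp":[0,0,0.04],"spin":0},{"dp":[0,0,0.04],"spin":0}]' && python3 -m handwheel '[{"dp":[0,0,0.02],"spin":0},{"dp":[0,0,0.04],"spin":0},{"dp":[0,0,0.04],"spin":0}]'
python3 - <<'E'
from h import *
s=sense();print(s["position"],s["opening"],s["wrist_force"],s["ee_rot"])
c=read_camera("scene");np.save("scene3.npy",c,allow_pickle=True);crop(c,265,120,60,52,13,"s23")
E
```

```text
time_s: 28.07
position: [0.4682, 0.1965, 0.0663]
ee_rot: [0.707, 0.708, -0.0, -0.0]
wrist_force: [0.2, -0.0, -1.3]
opening: 0.0254
time_s: 28.32
position: [0.4681, 0.1966, 0.0631]
ee_rot: [0.707, 0.708, -0.0, -0.0]
wrist_force: [-0.7, 0.4, -1.3]
opening: 0.0255
[0.46814907 0.19655217 0.06312213] 0.02546057918193683 [-0.68468926  0.39319207 -1.26915322] [ 7.06572223e-01  7.07640915e-01 -1.54799461e-04 -7.16731128e-05]
```

View pics/s23.png

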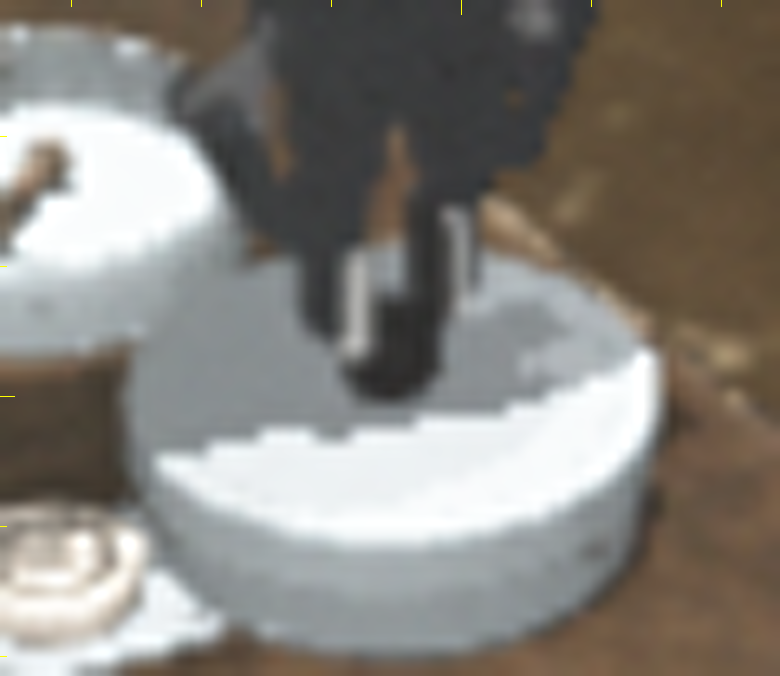

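```bash
python3 -m handwheel '[{"dp":[0,0,0.03],"spin":0},{"dp":[0,0,0.05],"spin":0},{"dp":[0,0,0.05],"spin":0}]' && python3 -m handwheel '[{"dp":[0,0,0.03],"spin":0},{"dp":[0,0,0.05],"spin":0},{"dp":[0,0,0.05],"spin":0}]'
```

```text
time_s: 28.62
position: [0.468, 0.1969, 0.0591]
ee_rot: [0.707, 0.708, -0.0, -0.0]
wrist_force: [-1.4, 2.7, -5.0]
opening: 0.0258
time_s: 28.87
position: [0.4681, 0.196, 0.0549]
ee_rot: [0.707, 0.708, -0.0, 0.0]
wrist_force: [-1.8, -2.4, -5.9]
opening: 0.0253
```

```bash
python3 -m handwheel '[{"dp":[0,0,0.03],"spin":0},{"dp":[0,0,0.04],"spin":0},{"dp":[0,0,0.04],"spin":0}]' && python3 -m handwheel '[{"dp":[0,0,0.03],"spin":0},{"dp":[0,0,0.03],"spin":0},{"dp":[0,0,0.03],"spin":0}]'
```

```text
time_s: 29.12
position: [0.4684, 0.1962, 0.0522]
ee_rot: [0.707, 0.707, -0.0, 0.0]
wrist_force: [-1.5, -3.7, 3.0]
opening: 0.0253
time_s: 29.37
position: [0.4686, 0.1963, 0.0515]
ee_rot: [0.707, 0.707, 0.001, -0.0]
wrist_force: [-12.5, -7.4, 52.1]
opening: 0.0254
```

```bash
python3 -m handwheel '[{"dp":[0,0,-0.035],"spin":0},{"dp":[0,0,-0.035],"spin":0}]' && python3 -m handwheel '[{"dp":[0,0,0],"spin":0},{"dp":[0,0,0],"spin":0},{"dp":[0,0,0],"spin":0},{"dp":[0,0,0],"spin":0}]' 0.2 && python3 -m handwheel '[{"dp":[0,0,-0.2],"spin":0},{"dp":[0,0,-0.7],"spin":0},{"dp":[0,0,-1],"spin":0},{"dp":[0,0,-1],"spin":0}]' && python3 -m handwheel '[{"dp":[-0.5,0,-0.2],"spin":0},{"dp":[-1,0,-0.7],"spin":0},{"dp":[-1,0,-1],"spin":0},{"dp":[-1,0,-1],"spin":0}]' && python3 -m handwheel '[{"dp":[-0.5,0,0],"spin":0},{"dp":[-1,0,0],"spin":0}]' && python3 -m handwheel '[{"dp":[-0.5,0,0],"spin":0},{"dp":[-1,0,0],"spin":0}]' && python3 -m handwheel '[{"dp":[-0.5,0,0],"spin":0},{"dp":[-1,0,0],"spin":0},{"dp":[-1,0,0],"spin":0}]'
python3 - <<'E'
from fit import *
c=read_camera("scene");np.save("scene4.npy",c,allow_pickle=True)
G=(0,200,0);Rr=(0,0,255)
x,y=.4665,.1935
overlay(c,[((x,y,.0775,.012),Rr),((x,y,.0775,.0335),G)],265,120,60,52,13,"s24")
crop(c,225,110,180,130,4,"s25")
t=read_camera("top");crop(t,180,135,210,80,3,"t25")
E
```

```text
time_s: 29.53
position: [0.4683, 0.1963, 0.0529]
ee_rot: [0.707, 0.708, 0.0, 0.0]
wrist_force: [-1.0, -3.2, -3.6]
opening: 0.0257
time_s: 29.87
position: [0.4684, 0.1968, 0.0525]
ee_rot: [0.707, 0.708, 0.0, 0.0]
wrist_force: [0.0, -0.7, 0.4]
opening: 0.0512
time_s: 30.2
position: [0.4701, 0.1972, 0.1364]
ee_rot: [0.707, 0.708, 0.003, 0.001]
wrist_force: [-0.1, -0.0, 0.7]
opening: 0.0513
time_s: 30.53
position: [0.4705, 0.1137, 0.2173]
ee_rot: [0.708, 0.706, 0.003, 0.001]
wrist_force: [0.6, 0.2, 0.4]
opening: 0.0513
time_s: 30.7
position: [0.4687, 0.0373, 0.2128]
ee_rot: [0.705, 0.709, 0.001, 0.0]
wrist_force: [0.9, -1.0, -0.6]
opening: 0.0513
time_s: 30.87
position: [0.4684, -0.0447, 0.2126]
ee_rot: [0.706, 0.708, 0.0, 0.0]
wrist_force: [1.2, 1.0, -0.1]
opening: 0.0514
time_s: 31.12
position: [0.4679, -0.131, 0.213]
ee_rot: [0.71, 0.705, -0.0, 0.001]
wrist_force: [-1.4, -0.7, -0.4]
opening: 0.0515
```

View pics/s24.png

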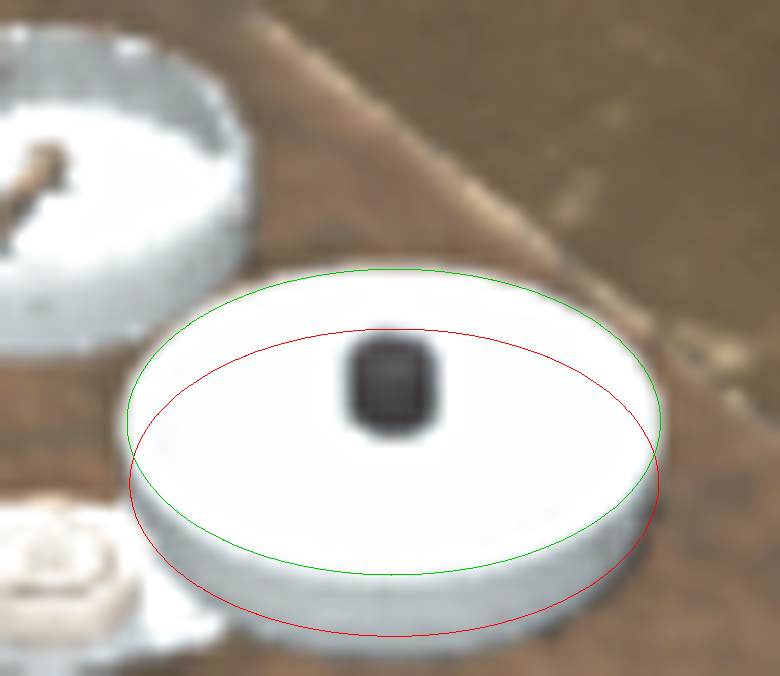

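View pics/s25.png

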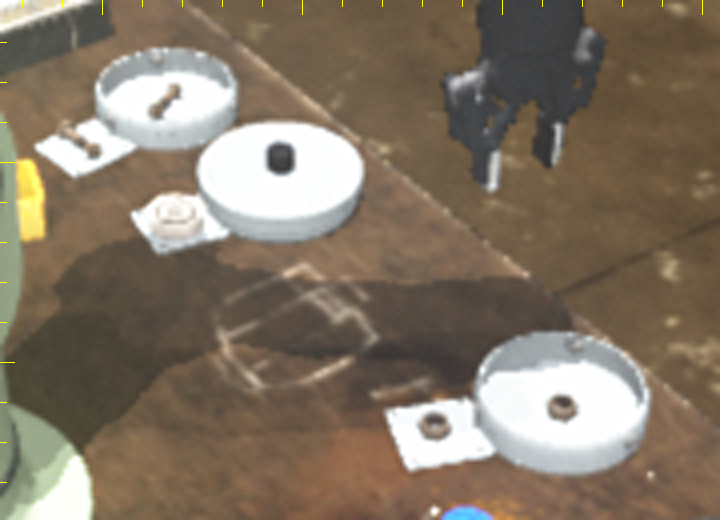

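View pics/t25.png

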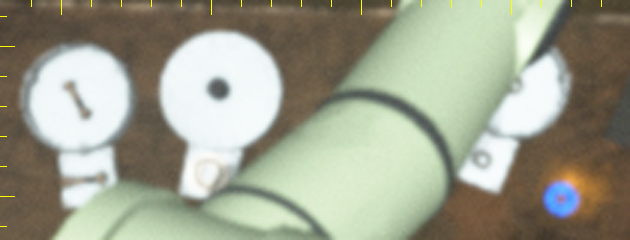

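```bash
python3 -m handwheel '[{"dp":[0.5,0,0],"spin":0},{"dp":[1,0,0],"spin":0}]' -1 && python3 -m handwheel '[{"dp":[0.5,0,0],"spin":0},{"dp":[1,0,0],"spin":0}]' && python3 -m handwheel '[{"dp":[0.5,0,0],"spin":0},{"dp":[1,0,0],"spin":0}]' && python3 -m handwheel '[{"dp":[0.5,0,0],"spin":0},{"dp":[1,0,0],"spin":0},{"dp":[1,0,0.5],"spin":0},{"dp":[1,0,1],"spin":0},{"dp":[1,0,1],"spin":0}]' && python3 -m handwheel '[{"dp":[0,0,0.3],"spin":0},{"dp":[0,0,0.6],"spin":0},{"dp":[0,0,0.6],"spin":0},{"dp":[0,0,0.6],"spin":0}]'
```

```text
time_s: 31.38
position: [0.4685, -0.0432, 0.2124]
ee_rot: [0.708, 0.706, 0.0, 0.0]
wrist_force: [1.4, 0.8, -0.2]
opening: 0.028
time_s: 31.55
position: [0.468, 0.0397, 0.2125]
ee_rot: [0.706, 0.708, 0.0, -0.0]
wrist_force: [1.5, 0.4, 0.1]
opening: 0.0026
time_s: 31.72
position: [0.4675, 0.1201, 0.2125]
ee_rot: [0.706, 0.708, 0.0, -0.0]
wrist_force: [1.5, -0.2, 0.1]
opening: 0.0002
time_s: 32.13
position: [0.4645, 0.1976, 0.1272]
ee_rot: [0.705, 0.709, -0.004, -0.001]
wrist_force: [-2.1, -1.2, -1.0]
opening: 0.0001
time_s: 32.47
position: [0.4682, 0.1966, 0.0856]
ee_rot: [0.707, 0.708, -0.0, -0.0]
wrist_force: [0.9, -0.0, -0.2]
opening: 0.0001
```

```bash
python3 -m handwheel '[{"dp":[0,0,0.1],"spin":0},{"dp":[0,0,0.18],"spin":0},{"dp":[0,0,0.18],"spin":0},{"dp":[0,0,0.18],"spin":0}]' && python3 -m handwheel '[{"dp":[0,0,0.03],"spin":0},{"dp":[0,0,0.03],"spin":0}]' && python3 -m handwheel '[{"dp":[0,0,0.03],"spin":0},{"dp":[0,0,0.03],"spin":0}]'
```

```text
time_s: 32.8
position: [0.4683, 0.1966, 0.0705]
ee_rot: [0.707, 0.708, 0.0, -0.0]
wrist_force: [-0.9, -0.1, -0.4]
opening: 0.0001
time_s: 32.97
position: [0.4683, 0.1966, 0.0678]
ee_rot: [0.707, 0.708, 0.0, 0.0]
wrist_force: [-1.4, -0.7, -0.1]
opening: 0.0001
time_s: 33.13
position: [0.4682, 0.1966, 0.0652]
ee_rot: [0.707, 0.708, -0.0, -0.0]
wrist_force: [-0.2, -0.7, -0.1]
opening: 0.0001
```

```bash
python3 -m handwheel '[{"dp":[0,0,0.02],"spin":0},{"dp":[0,0,0.02],"spin":0}]' && python3 -m handwheel '[{"dp":[0,0,0.02],"spin":0},{"dp":[0,0,0.02],"spin":0}]' && python3 -m handwheel '[{"dp":[0,0,0.02],"spin":0},{"dp":[0,0,0.02],"spin":0}]'
```

```text
time_s: 33.3
position: [0.4682, 0.1965, 0.0636]
ee_rot: [0.707, 0.708, -0.0, -0.0]
wrist_force: [-0.7, 0.2, -0.3]
opening: 0.0002
time_s: 33.47
position: [0.4682, 0.1966, 0.062]
ee_rot: [0.707, 0.708, -0.0, -0.0]
wrist_force: [0.3, -1.3, 0.3]
opening: 0.0004
time_s: 33.63
position: [0.4682, 0.1965, 0.0604]
ee_rot: [0.707, 0.708, -0.0, -0.0]
wrist_force: [-0.4, 0.6, -0.4]
opening: -0.0002
```

```bash
python3 -m handwheel '[{"dp":[0,0,0.02],"spin":0},{"dp":[0,0,0.02],"spin":0}]' && python3 -m handwheel '[{"dp":[0,0,0.02],"spin":0},{"dp":[0,0,0.02],"spin":0}]' && python3 -m handwheel '[{"dp":[0,0,0.015],"spin":0},{"dp":[0,0,0.015],"spin":0}]'
```

```text
time_s: 33.8
position: [0.4682, 0.1966, 0.0588]
ee_rot: [0.707, 0.708, -0.0, -0.0]
wrist_force: [-0.2, 0.2, -0.8]
opening: 0.0
time_s: 33.97
position: [0.4682, 0.1965, 0.0571]
ee_rot: [0.707, 0.708, -0.0, 0.0]
wrist_force: [-0.9, 1.0, 1.2]
opening: 0.0002
time_s: 34.13
position: [0.4683, 0.1966, 0.0561]
ee_rot: [0.707, 0.708, 0.0, 0.0]
wrist_force: [-0.2, -0.2, 0.4]
opening: 0.0
```

```bash
python3 -m handwheel '[{"dp":[0,0,0.015],"spin":0},{"dp":[0,0,0.015],"spin":0},{"dp":[0,0,0.015],"spin":0}]'&& python3 -m handwheel '[{"dp":[0,0,0.012],"spin":0},{"dp":[0,0,0.012],"spin":0}]'
```

```text
time_s: 34.38
position: [0.4684, 0.1966, 0.0558]
ee_rot: [0.707, 0.708, 0.0, -0.0]
wrist_force: [-6.8, -1.7, 25.7]
opening: 0.0001
time_s: 34.55
position: [0.4685, 0.1966, 0.0556]
ee_rot: [0.707, 0.707, 0.001, -0.001]
wrist_force: [-11.4, -3.9, 47.7]
opening: -0.0
```

Contact is at TCP z ≈ 0.056, which is the home height of the knob top, and it is rigid there, so the lid is home. Retreat and check.

```bash
python3 -m handwheel '[{"dp":[0,0,-0.3],"spin":0},{"dp":[0,0,-0.8],"spin":0},{"dp":[0,0,-1],"spin":0}]' && python3 -m handwheel '[{"dp":[-0.5,0,-0.5],"spin":0},{"dp":[-1,0,-1],"spin":0},{"dp":[-1,0,-1],"spin":0}]' && python3 -m handwheel '[{"dp":[-0.5,0,0],"spin":0},{"dp":[-1,0,0],"spin":0},{"dp":[-1,0,0],"spin":0},{"dp":[-1,0,0],"spin":0},{"dp":[-1,0,0],"spin":0}]'
python3 - <<'E'
from fit import *
c=read_camera("scene")
G=(0,200,0);Rr=(0,0,255);Bl=(255,0,0)
ov=[((.4665,.1935,.0775,.0335),G),((.4885,-.192,.0685,.032),G),((.4545,.385,.0685,.032),G),((.4885,-.192,.015,.002),Bl),((.4545,.385,.015,.002),Bl),((.4545,.385,.072,0),Rr)]
overlay(c,ov,235,115,160,120,5,"s26")
cv2.imwrite("pics/s27.png",c["image"][:,:,::-1]); print(sense()["position"],sense()["qd"].max())
E
```

```text
time_s: 34.8
position: [0.4692, 0.1964, 0.1372]
ee_rot: [0.707, 0.707, 0.001, 0.0]
wrist_force: [0.7, 0.1, 1.4]
opening: 0.0
time_s: 35.05
position: [0.4684, 0.1143, 0.2161]
ee_rot: [0.707, 0.707, 0.0, 0.0]
wrist_force: [0.4, -0.0, 0.5]
opening: 0.0002
time_s: 35.47
position: [0.4685, 0.0367, 0.214]
ee_rot: [0.707, 0.707, 0.0, -0.0]
wrist_force: [-0.2, 0.8, -0.4]
opening: -0.0001
[0.46846871 0.03729612 0.21387371] 0.003598888076467089
```

View pics/s26.png

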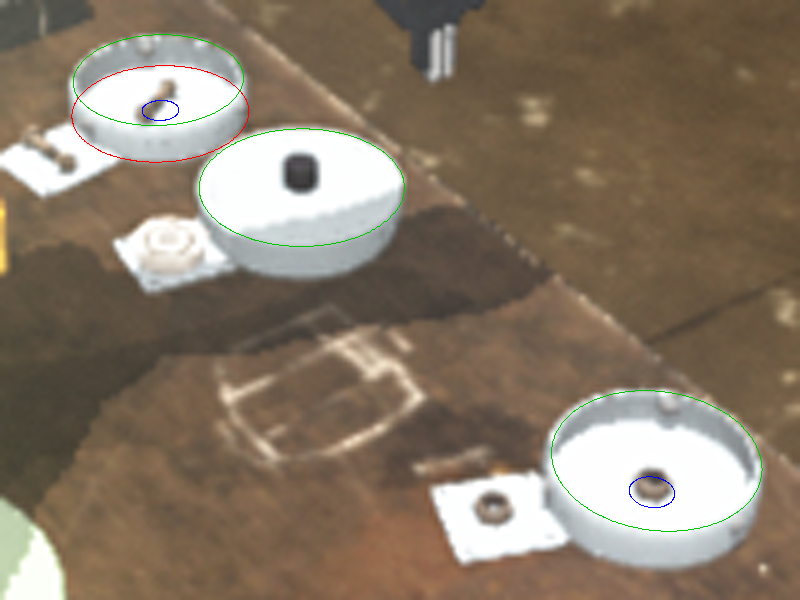

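View pics/s27.png

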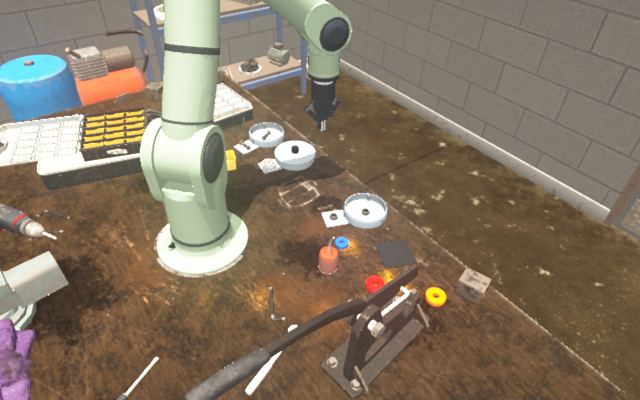

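```bash
python3 - <<'E'
from h import *
S=np.load("scene.npy",allow_pickle=True).item()
print("bolt-tin",pt(S,235+158/5-.5,115+100/5-.5,.011)[:2]-[.4545,.385]); print("nut-tin",pt(S,235+652/5-.5,115+486/5-.5,.0085)[:2]-[.4885,-.192])
print(sign_off())
E
```

```text
bolt-tin [-0.00062471  0.00124718]
nut-tin [-0.00127428 -0.00107941]
the job is handed in; nothing more can be done
None
```

The bearing, nut and bolt are each in the tin whose tab shows the same part, and the lid is pressed home on the bearing's tin. I handed the job in at about 35.6 s of the 141 s allowed; no verdict comes back, so success is my own reading.

**What I did:** I parked the nut on the mat, moved the bolt to its tin, then the bearing to its tin, then the nut to its own. I gripped the lid's knob from two directions at right angles to centre it before placing and pressing it on.

**Last checks:**
- **Bolt and nut:** in the final scene image both are about 1 to 2 mm from their tins' centres (limit 15 mm).
- **Bearing:** I measured it before the lid went on, and it was about 2 mm from the tin's centre. It is now out of sight.
- **Lid:** the shut fingers met the knob top rigidly at about 56 mm, the height it has when fully home. The lid's outline matches a level, centred lid; I estimate it is 1 to 2 mm off centre at most (limit 4 mm).
- **Oil can and screw bin:** both look unmoved in the picture.
- **Robot:** it stood still, clear of everything, when I handed in.

**Forces and disagreements:**
- Wrist force peaked at about 52 N when the lid bottomed out, and about 48 N in the confirming press with the shut fingers. The fail limits are 120 N at the wrist and 40 N for pressing with the arm or gripper body. Only the fingers were in contact.
- The two cameras disagreed by up to about 6 mm in y. I corrected for this using where the gripper actually met the parts.

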